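# Wind up the vial lift and show the red-capped vial to the inspection camera

## Robot

A 7-joint arm with a two-finger parallel gripper is mounted at the origin on the work surface. World frame = base frame: x ahead of the robot, y to its left, z up, the work surface at z = 0. Lengths are in m, angles in rad, forces in N, time in s.
With the tool pointing down it reaches from about 0.4 to 0.75 m from the base axis. Payload 19.5 kg.
Tool frame: the origin (TCP) lies midway between the tips of the shut fingers; the grasp point (between the pads) lies 19 mm behind it; z points along the fingers, y is the direction in which the jaws open and shut (so a half turn about z gives the same grasp; the last joint's range is limited). The gripper opens to 85 mm and grips with 20 to 120 N. Pads are 22 mm wide; open, the fingers measure 114 mm over their backs; the gripper's body (76 mm by 85 mm) begins 54 mm behind the grasp point. The pads swing forward as they close: fully open they stand 13 mm farther back than shut.
Start: joints at [-1.343, 0.707, -0.028, 1.485, 0.022, 0.951, -0.075], TCP at [0.153, 0.554, 0.231] pointing down, gripper open.
Joint ranges: [-2.71, 2.71], [-0.32, 2.16], [-1.57, 1.52], [0, 2.45], [-1.46, 4.6], [0, 2.02], [-2.83, 2.83]. Speed limits (rad/s): [1.89, 1.89, 2.57, 2.57, 3.01, 3.01, 3.01].

## Interface

Orientations are given as a unit quaternion [w, x, y, z].
In Python, from station import robot gives the robot as it stands.
- The arm moves only by the shell command python3 -m inch 'ROWS' [FORCE]. ROWS is JSON, a list that holds one entry, the list of rows, each a list of 5 numbers: the finger opening in cm, from 0 to 8.54, then the shift along the tool's x, y, z in cm, then the turn about the tool's z in degrees. In form: [[[hand, dx, dy, dz, turn], ...]]. A call has 1 to 12 rows; each row shifts and turns the commanded pose from where the row before left it, along the tool's axes as they then stand; what a row does not reach is not made up. A row lasts 1/12 s, in which the tool goes at most 41.7 mm and 7.16 degrees, less where a joint would pass 70% of its speed; a pose out of reach is approached as far as the arm can. A call with a gripper value outside its range is refused whole. The fingers move at their own pace and stop on an object; FORCE is the grip in N (left out, the last holds). Time passes only in rows, so rows that do not move let the fingers close. It gives the time, the measured TCP pose, the force and the opening at its end, in the units of the state.
- robot.get_obs(): the state, without advancing time (a new reading comes with each control period).
- robot.read_camera(name): name is "scene" or "top"; returns a dict with "img" (480x640x3 uint8, blue, green, red), "fx", "fy", "cx", "cy" (pixels), "R" (3x3) and "t" (3): a world point X has camera coordinates R X + t. Camera axes: x right, y down, z forward; pixel columns grow to the right and rows downward; lengths in m; the calibration is good to about 2 mm. A picture is of the moment at which its call begins. There is no depth.
- robot.hand_in(): hands the job in, once; it reports no verdict.
The state is a dict: "clock": time; "joint_positions": joint angles; "joint_velocities": joint speeds; "effort": joint torques, N m; "position": TCP position; "tcp_rot": TCP orientation; "wrist_force": force on the tool from outside, world axes, zero at the start; "moment": the same for the moment, N m; "grip_width": finger opening in m.
Only numpy, scipy, OpenCV 4.12 (cv2) and the standard library are available. Lean on these libraries where they do the work, as an engineer would, in place of code of your own. Each camera call takes 0.05 s, during which the arm holds its last target.

## Task

Turn the crank of the vial lift clockwise (seen from above) through its two and a quarter turns until the lift is fully up, then draw the red-capped vial straight out of its well and present it to the inspection camera: in the air at lens height, straight above the round yellow mark, cap up but leaning about 30 degrees so that its base points towards the lens and its cap away from it. Finish while still holding the vial there, still and in the gripper alone; leave the lift up, the green-capped vial in its well, and the jar, beaker and tip box where they are.

Things in the scene. Friction and masses are not known exactly. Their poses are not given: they have to be found in the camera images.
- lift: Vial lift, fixed to the bench: white block on a black foot, 110 mm (its x) by 300 mm (its y) and 125 mm high; origin on the bench under its centre, z up, its front (-x) roughly towards the robot. Its flat top has two 31 mm square wells on its centre line, at its own y = -95 mm and y = -15 mm, each holding an upright vial; the crank stands on top at y = +100 mm. Winding the crank raises both vials together.
- crank (a joint): Steel hand crank of the lift, turning about a vertical axis: angle in rad, 0 = lift down (as it starts; knob then on the lift's -x side of the axis), grows clockwise seen from above, stop at 14.14 (2.25 turns) = lift fully up. Each turn raises the vials 24.4 mm, 55 mm in all. Light friction (about 0.06 N m) keeps it where it is left.
- crank_grip (a point): Centre of the crank's upright black knob, a cylinder 20 mm in diameter and 50 mm high (this point is half-way up; the steel crank arm begins 25 mm below it). The knob spins freely on the crank arm, so a gripper holding it need not turn. It circles at 45 mm radius, 170 mm above the bench.
- crank_axis (a point): Point on the crank's vertical axis at the height of the knob's centre; fixed to the lift.
- red_vial_center (a point): Centre (half-way up) of the red-capped vial to be presented: a rigid closed cylinder of amber glass, 28 mm in diameter and 95 mm high over its 22 mm high red cap, about 60 g; z runs along it from base to cap. At the start its top is 5 mm below the top of the lift, so it cannot be gripped; with the lift fully up its top stands 50 mm above the lift's top. It may stand in either well.
- green_vial_center (a point): Centre of the green-capped vial, same size, in the other well. It rises with the lift but is to stay in its well.
- camera: Inspection camera on a post, fixed to the bench: grey camera box with black lens and white ring light on an aluminium foot 250 x 90 x 10 mm. Origin on the bench below the presenting spot, which the round yellow mark on the foot shows; its x axis points from the spot to the lens (lens front 110 mm from the spot, lens axis 200 mm above the bench, post 170 mm from the spot, 250 mm high).
- present (a point): The presenting spot, where the centre of the vial is to be: 200 mm straight above the yellow mark, on the lens axis. Its z axis is the wanted direction of the vial from base to cap: 30 degrees from vertical, leaning away from the lens.
- reagent_jar: Bystander: jar with blue cap, 60 mm in diameter, 85 mm high; origin at the centre of its underside.
- beaker: Bystander: open glass beaker, 66 mm in diameter, 80 mm high; origin at the centre of its underside.
- tip_box: Bystander: blue box with clear top, 122 x 82 mm, 68 mm high; origin at the centre of its underside.

How it is judged:
By the outcome, as a careful person would: the job done as asked, in the order asked, and still so for the second after the job is handed in, while the arm keeps its last pose, push and grip.
It also fails if it takes over 72 s, if anything falls off the work surface, if the arm or the gripper's body presses on something with over 40 N, if the wrist force passes 120 N, or if a joint passes its speed limit or range.

## Working session

There is one attempt and no reset: what is moved stays moved. The work goes in short steps, Python scripts to look and compute and a shell command to move; the robot and the scene stay as the last step left them, time stands still between calls to the robot, and variables do not carry over. Pictures are saved under pics/ and viewed, and the job is handed in when it is done.

```bash
ls; mkdir -p pics
python3 - <<'E'
from station import robot
import cv2
o=robot.get_obs()
for k,v in o.items(): print(k,v)
for n in("scene","top"):
    c=robot.read_camera(n); cv2.imwrite(f"pics/{n}0.png",c["img"]); print(n,c["fx"],c["fy"],c["cx"],c["cy"],c["R"],c["t"])
E
```

```text
pics
clock 0.0
joint_positions [-1.34267861  0.70710374 -0.02760774  1.4849796   0.02199291  0.95090375
 -0.07550703]
joint_velocities [ 3.06236624e-04  2.89539081e-04 -1.94823021e-04 -4.88256748e-05
 -5.97879647e-04  2.69456758e-03 -1.16879889e-03]
effort [ 3.56674782e-04 -8.83226180e+01  1.23454638e+00 -2.36171114e+01
  1.68963033e-02  6.50257527e-03 -1.90697540e-05]
position [0.1532042  0.55394658 0.23083169]
tcp_rot [-5.59228471e-05  1.34509111e-01  9.90912206e-01 -5.43209935e-04]
wrist_force [-0.32009551  0.3754212  -0.27327635]
moment [ 0.01863825 -0.01580728 -0.03237162]
grip_width 0.0853498287291969
scene 537.7122723930244 537.7122723930244 316.219648741667 238.9838507880519 [[-0.6567942   0.7539161  -0.01522782]
 [ 0.56423543  0.47795127 -0.67320203]
 [-0.50025969 -0.45074726 -0.7393018 ]] [ 0.4544001  -0.18156756  1.45206774]
top 556.303368216804 556.303368216804 315.1969662962717 242.26633362872366 [[ 2.49989103e-03 -9.99875528e-01 -1.55781369e-02]
 [-9.83838304e-01  3.29956236e-04 -1.79058878e-01]
 [ 1.79041731e-01  1.57739955e-02 -9.83715020e-01]] [-0.07918838  0.59856677  1.11440313]
```

View pics/scene0.png

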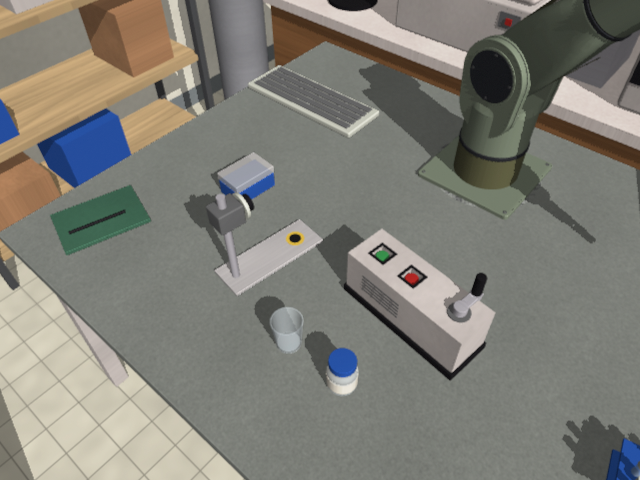

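View pics/top0.png

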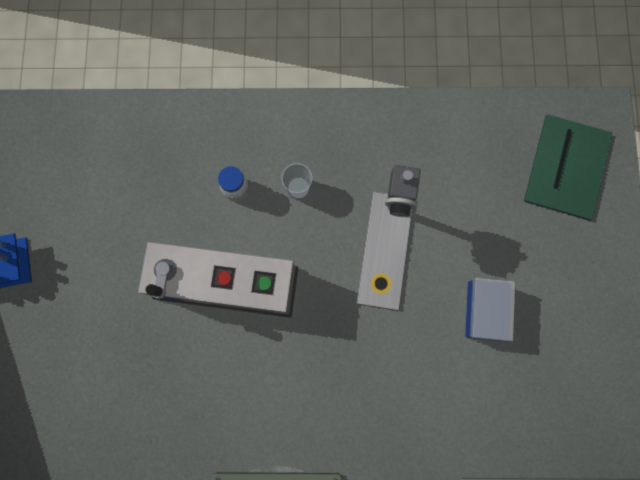

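The scene view shows the green cap at (383,254), the red cap at (413,277), the knob at (480,284) and the yellow mark at (295,239). The top view shows red at (224,278), green at (264,283), the knob at (155,290), the mark at (381,284) and the lens at (400,205). Next I measure these points.

```bash
cat > h.py <<'E'
import numpy as np, cv2
from station import robot
from scipy.spatial.transform import Rotation as Rn
def cam(n,save=None):
    c=robot.read_camera(n); c["R"]=np.array(c["R"]); c["t"]=np.array(c["t"])
    if save: cv2.imwrite(f"pics/{save}.png",c["img"])
    return c
def ray(c,uv):
    d=np.array([(uv[0]-c["cx"])/c["fx"],(uv[1]-c["cy"])/c["fy"],1.]); return -c["R"].T@c["t"], c["R"].T@d
def plane(c,uv,z):
    o,d=ray(c,uv); return o+d*(z-o[2])/d[2]
def tri(c1,u1,c2,u2):
    o1,d1=ray(c1,u1);o2,d2=ray(c2,u2)
    d1=d1/np.linalg.norm(d1);d2=d2/np.linalg.norm(d2)
    s=np.linalg.lstsq(np.c_[d1,-d2],o2-o1,rcond=None)[0]
    a,b=o1+d1*s[0],o2+d2*s[1]; return (a+b)/2,np.linalg.norm(a-b)
def proj(c,X):
    p=c["R"]@np.asarray(X)+c["t"]; return np.array([c["fx"]*p[0]/p[2]+c["cx"],c["fy"]*p[1]/p[2]+c["cy"]])
def blobs(img,lo,hi,amin=30):
    m=cv2.inRange(cv2.cvtColor(img,cv2.COLOR_BGR2HSV),np.array(lo),np.array(hi))
    n,l,s,ce=cv2.connectedComponentsWithStats(m)
    return m,[(s[i].tolist(),ce[i].round(1).tolist()) for i in range(1,n) if s[i][4]>=amin]
def tcp():
    o=robot.get_obs(); q=o["tcp_rot"]; return np.array(o["position"]),Rn.from_quat([q[1],q[2],q[3],q[0]]),o
E
python3 - <<'E'
from h import *
C={n:cam(n) for n in("scene","top")}
for n,c in C.items():
    for nm,lo,hi in(("green",(45,120,60),(75,255,255)),("red",(0,150,80),(6,255,255)),("yellow",(20,150,120),(32,255,255)),("blue",(105,150,60),(120,255,255)),("dark",(0,0,0),(179,255,28))):
        print(n,nm,blobs(c["img"],lo,hi,40)[1])
    # lift top: white-ish polygon
    m=cv2.inRange(c["img"],np.array([125]*3),np.array([255]*3))
    for k in cv2.findContours(m,cv2.RETR_EXTERNAL,cv2.CHAIN_APPROX_SIMPLE)[0]:
        if cv2.contourArea(k)>1500: print(n,"white",cv2.boundingRect(k),cv2.contourArea(k),cv2.boxPoints(cv2.minAreaRect(k)).round(1).tolist(),cv2.approxPolyDP(k,4,True)[:,0].tolist())
    cv2.imwrite(f"pics/z_{n}.png",cv2.resize(c["img"][200:350,300:520] if n=="scene" else c["img"][220:330,120:320],None,fx=3.6 if n=="scene" else 4,fy=3.6 if n=="scene" else 4,interpolation=2))
E
```

```text
scene green [([376, 251, 13, 10, 97], [382.0, 255.3])]
scene red [([505, 18, 7, 8, 44], [508.0, 21.8]), ([405, 273, 14, 12, 109], [411.4, 278.2])]
scene yellow [([286, 232, 18, 13, 101], [294.6, 238.3])]
scene blue [([0, 100, 18, 44, 436], [5.8, 125.0]), ([38, 109, 93, 78, 4159], [85.9, 147.8]), ([240, 173, 34, 26, 351], [259.3, 186.6]), ([220, 181, 14, 14, 86], [225.0, 188.6]), ([328, 348, 29, 29, 644], [342.1, 362.1]), ([606, 439, 34, 41, 946], [623.6, 461.5])]
scene dark [([329, 0, 48, 10, 389], [352.6, 3.9]), ([584, 0, 40, 41, 152], [598.2, 24.8]), ([471, 51, 41, 52, 1607], [490.8, 76.4]), ([630, 61, 10, 24, 134], [636.0, 75.2]), ([459, 135, 15, 19, 47], [464.1, 145.1]), ([290, 235, 10, 7, 54], [294.4, 237.8]), ([472, 274, 14, 22, 197], [478.1, 284.5]), ([344, 284, 141, 96, 676], [405.4, 335.5])]
scene white (0, 255, 245, 225) 26975.5 [[-88.19999694824219, 360.3999938964844], [15.300000190734863, 254.60000610351562], [244.3000030517578, 478.70001220703125], [140.8000030517578, 584.5]] [[14, 256], [20, 285], [12, 290], [0, 274], [0, 389], [33, 479], [244, 479]]
scene white (348, 2
[... 2681 characters left out ...]
, 52, 117) 3974.0 [[356.8999938964844, 303.0], [372.79998779296875, 191.6999969482422], [413.6000061035156, 197.5], [397.70001220703125, 308.79998779296875]] [[373, 192], [358, 302], [397, 308], [409, 218], [390, 215], [384, 202], [407, 200]]
top white (0, 20, 308, 69) 13235.0 [[-0.0, 20.0], [307.0, 20.0], [307.0, 88.0], [0.0, 88.0]] [[0, 40], [0, 67], [20, 67], [22, 59], [23, 67], [84, 67], [85, 62], [91, 68], [54, 69], [52, 87], [52, 69], [23, 69], [21, 79], [20, 69], [0, 69], [0, 88], [18, 88], [20, 78], [21, 88], [307, 87], [304, 67], [151, 39], [150, 44], [149, 37], [120, 32], [118, 52], [118, 31], [89, 26], [88, 35], [87, 25], [58, 22], [54, 63], [54, 40], [26, 40], [23, 60], [23, 40]]
```

View pics/z_scene.png

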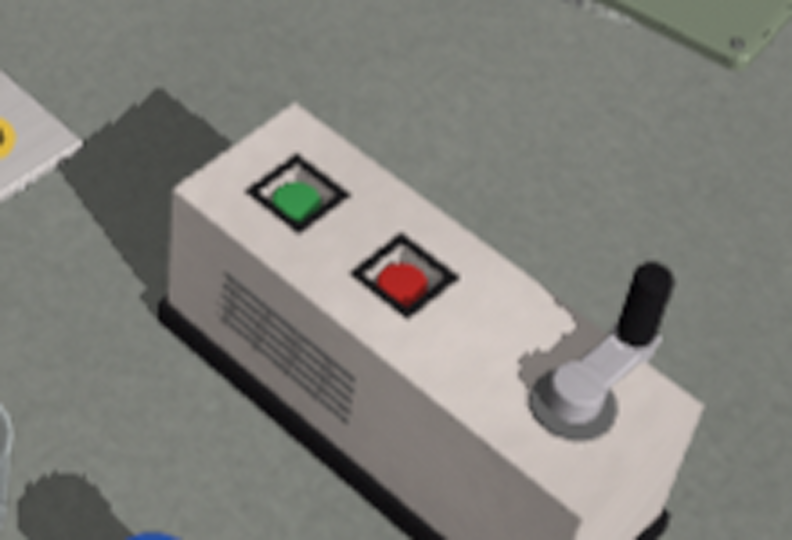

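View pics/z_top.png

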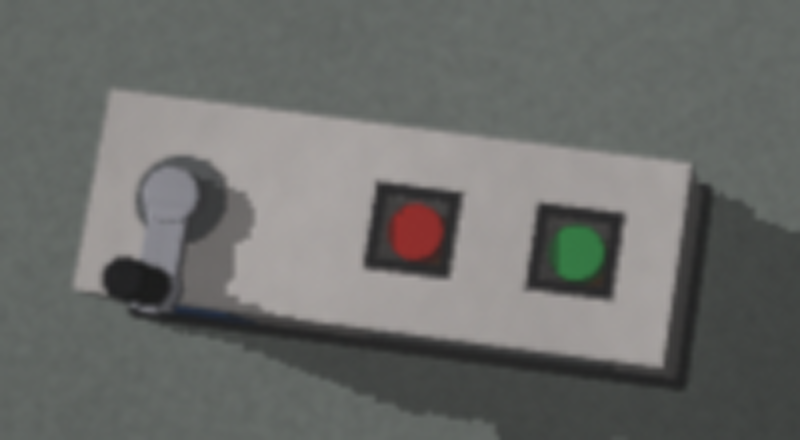

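Run:
```python
from h import *
C={n:cam(n) for n in("scene","top")}
s,t=C["scene"],C["top"]
# top-face corners seen in both
for nm,z,us,ut in(("red",.12,(411.4,278.2),(223.7,277.7)),("green",.12,(382,255.3),(264.1,282.9)),("mark",.01,(294.6,238.3),(380.7,283.3))):
    print(nm,plane(s,us,z).round(4),plane(t,ut,z).round(4),tri(s,us,t,ut))
print("top corners (top view)")
P=[plane(t,u,.125) for u in((147,243),(139,292),(285,310),(292,260.5))]
for p in P: print(p.round(4))
P=np.array(P); print("centre",P.mean(0),"len",np.linalg.norm(P[3]-P[0]),np.linalg.norm(P[2]-P[1]),np.linalg.norm(P[1]-P[0]),np.linalg.norm(P[3]-P[2]))
print("foot corners")
F=[plane(t,u,.01).round(4) for u in((373,192),(358,302),(397,308),(409,218))]
print(F)
print("jar",plane(t,(230.2,178.2),.085),"tip",plane(t,(491,310),.068),"beaker",plane(t,(297,180),.08))
```

```text
red [0.5177 0.0995 0.12  ] [0.516  0.0996 0.12  ] (array([0.5164185 , 0.09938766, 0.11868265]), np.float64(0.0009898126240125789))
green [0.5071 0.0201 0.12  ] [0.5058 0.0201 0.12  ] (array([0.50615045, 0.01989891, 0.11893796]), np.float64(0.0006912072831576976))
mark [ 0.5174 -0.2203  0.01  ] [ 0.517  -0.2186  0.01  ] (array([ 0.51741851, -0.21920566,  0.01058609]), np.float64(0.0015606501889630412))
top corners (top view)
[0.5843 0.2529 0.125 ]
[0.4873 0.2631 0.125 ]
[ 0.453  -0.0218  0.125 ]
[ 0.5493 -0.0343  0.125 ]
centre [0.51847538 0.11496987 0.125     ] len 0.2894092333759743 0.28695635080345655 0.09744696968365123 0.09721077866534128
foot corners
[array([ 0.7195, -0.2054,  0.01  ]), array([ 0.4769, -0.1695,  0.01  ]), array([ 0.4643, -0.2523,  0.01  ]), array([ 0.6605, -0.2832,  0.01  ])]
jar [0.72908571 0.09899844 0.085     ] tip [ 0.45696321 -0.43388615  0.068     ] beaker [ 0.7263785  -0.04051217  0.08      ]
```

```bash
cat >> h.py <<'E'
a=np.radians(-7.0); LX=np.array([np.cos(a),np.sin(a),0]); LY=np.array([-np.sin(a),np.cos(a),0]); LC=np.array([.5186,.1145,0])
def L(x,y,z): return LC+LX*x+LY*y+np.array([0,0,z])
b=np.radians(-8.65); CX=np.array([np.cos(b),np.sin(b),0]); PRES=np.array([.5173,-.2192,.2])
def to(X,yaw=None):
    "tool shift in cm (dx,dy,dz in tool axes) to TCP X, and jaw heading"
    p,R,o=tcp(); d=R.inv().apply(np.asarray(X)-p)*100
    y=R.as_matrix()[:,1]; print("tcp",p.round(4),"shift cm",d.round(2),"jaw heading from y deg (ccw)",np.degrees(np.arctan2(-y[0],y[1])).round(2),"z",R.as_matrix()[:,2].round(4),"xax",R.as_matrix()[:,0].round(3))
E
python3 - <<'E'
from h import *
C={n:cam(n) for n in("scene","top")}
k=L(-.045,.1,.17); print("knob",k,"axis",L(0,.1,.17))
for n in C: print(n,"knob c",proj(C[n],k),"top",proj(C[n],L(-.045,.1,.195)),"bottom",proj(C[n],L(-.045,.1,.145)),"axis@.14",proj(C[n],L(0,.1,.14)))
to(k+[0,0,-.011]); to(L(-.045,.1,.30))
c=C["top"]; print("red well",proj(c,L(0,-.015,.12)),"lens",proj(c,PRES+CX*.11))
print(tcp()[2]["clock"])
E
```

```text
knob [0.48612236 0.21923874 0.17      ] axis [0.53078693 0.21375462 0.17      ]
scene knob c [478.90075424 284.35556863] top [481.80174822 275.85450158] bottom [476.1066899  292.54328925] axis@.14 [460.52922526 307.56119378]
top knob c [154.45350719 290.48049922] top [150.33751807 289.1927823 ] bottom [158.37891377 291.70859101] axis@.14 [163.18568629 268.84280781]
tcp [0.1532 0.5542 0.2312] shift cm [-41.01 -23.4    7.23] jaw heading from y deg (ccw) -15.46 z [-1.e-04 -2.e-04 -1.e+00] xax [-0.964  0.267 -0.   ]
tcp [0.1532 0.5542 0.2312] shift cm [-41.01 -23.41  -6.87] jaw heading from y deg (ccw) -15.46 z [-1.e-04 -2.e-04 -1.e+00] xax [-0.964  0.267 -0.   ]
red well [223.69226555 277.31039986] lens [399.22312554 213.39277577]
0.4
```

```bash
python3 -m inch '[[[8.54,-2,-1.1,-0.5,0],[8.54,-3,-1.7,0,0],[8.54,-3,-1.7,0,0],[8.54,-3,-1.7,0,0],[8.54,-3,-1.7,0,0],[8.54,-3,-1.7,0,0],[8.54,-3,-1.7,0,0],[8.54,-3,-1.7,0,0],[8.54,-3,-1.7,0,0],[8.54,-3,-1.7,0,0],[8.54,-3,-1.7,0,0],[8.54,-2,-1.1,0,0]]]' 40; python3 -c "
from h import *
to(L(-.045,.1,.159))"
```

```text
clock: 1.4
position: [0.4319, 0.2757, 0.2364]
tcp_rot: [0.0, 0.136, 0.991, -0.0]
wrist_force: [1.3, -0.6, 0.1]
grip_width: 0.0854
tcp [0.4319 0.2757 0.2364] shift cm [-6.74 -3.97  7.75] jaw heading from y deg (ccw) -15.6 z [ 7.e-04 -9.e-04 -1.e+00] xax [-0.963  0.269 -0.001]
```

```bash
python3 -m inch '[[[8.54,-2,-1.2,0,0],[8.54,-2,-1.2,0,0],[8.54,-1.5,-0.8,0,0],[8.54,-0.8,-0.5,0,0],[8.54,0,0,0,-4.3],[8.54,0,0,0,-4.3],[8.54,0,0,0,0],[8.54,0,0,0,0]]]'; python3 -c "
from h import *
to(L(-.045,.1,.159))"
```

```text
clock: 2.07
position: [0.4804, 0.2263, 0.2363]
tcp_rot: [-0.0, 0.061, 0.998, 0.0]
wrist_force: [0.2, 0.1, 0.5]
grip_width: 0.0854
tcp [0.4804 0.2263 0.2363] shift cm [-0.66 -0.63  7.73] jaw heading from y deg (ccw) -6.97 z [-2.e-04  2.e-04 -1.e+00] xax [-0.993  0.121  0.   ]
```

```bash
python3 -m inch '[[[8.54,-0.66,-0.63,0,0],[8.54,0,0,1.5,0],[8.54,0,0,2,0],[8.54,0,0,2,0],[8.54,0,0,1.5,0],[8.54,0,0,0.7,0],[8.54,0,0,0,0],[8.54,0,0,0,0]]]'; python3 -c "
from h import *
to(L(-.045,.1,.159))
cam('scene','s1');cam('top','t1')"
```

```text
clock: 2.73
position: [0.4867, 0.2189, 0.1597]
tcp_rot: [0.0, 0.06, 0.998, -0.0]
wrist_force: [-0.7, 0.6, 0.1]
grip_width: 0.085
tcp [0.4867 0.2189 0.1597] shift cm [0.06 0.02 0.07] jaw heading from y deg (ccw) -6.9 z [ 3.e-04 -1.e-04 -1.e+00] xax [-0.993  0.12  -0.   ]
```

View pics/s1.png

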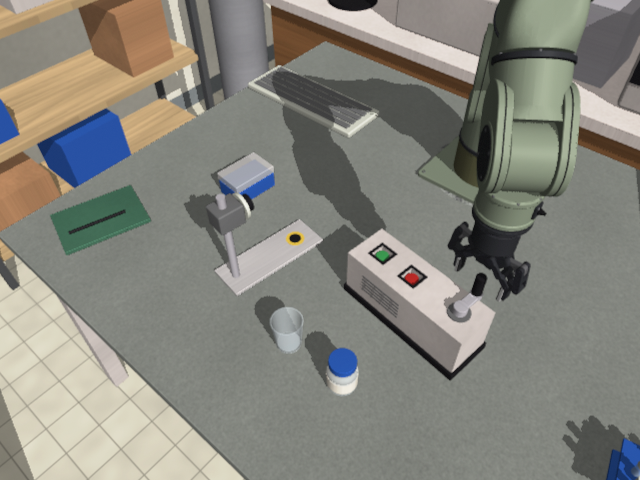

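```bash
python3 -c "
import cv2
i=cv2.imread('pics/s1.png')[220:320,430:550];cv2.imwrite('pics/s1z.png',cv2.resize(i,None,fx=6,fy=6,interpolation=2))
from h import *
c=cam('scene');print(proj(c,tcp()[0]),proj(c,tcp()[0]+LY*.0425+[0,0,.013]),proj(c,tcp()[0]-LY*.0425+[0,0,.013]))"
```

```text
[477.5214984  287.79250965] [498.56062848 297.40612918] [460.26647801 270.14755694]
```

View pics/s1z.png

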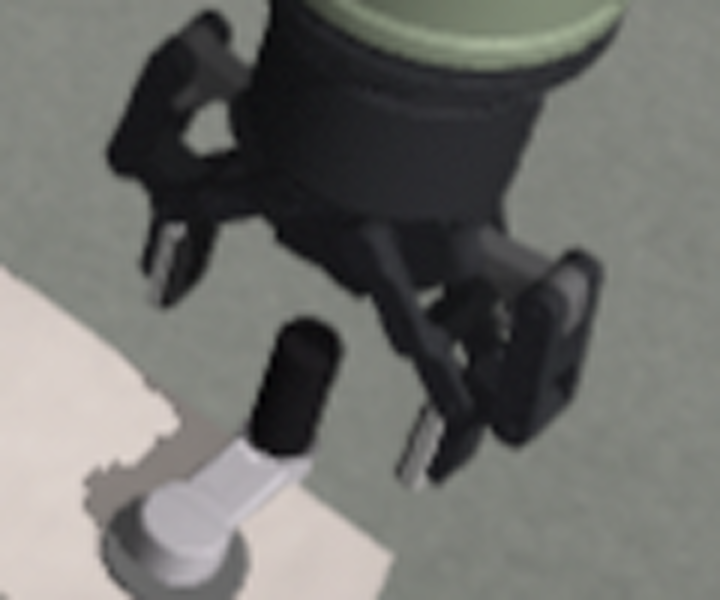

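The knob at (479,284) sits between the open pads, whose tips are at about (457,270) and (500,300), matching the predicted positions. Closing the gripper now.

```bash
python3 -m inch '[[[1.5,0,0,0,0],[1.5,0,0,0,0],[1.5,0,0,0,0],[1.5,0,0,0,0],[1.5,0,0,0,0],[1.5,0,0,0,0],[1.5,0,0,0,0],[1.5,0,0,0,0]]]' 40; python3 -c "
from h import *
to(L(-.045,.1,.159))
for i in range(36):
  pass
# chord increments (tool x=-LX, y=+LY), angle th clockwise from -x: pos=(-45cos, +45 sin) in L -> tool (45cos,45sin)
for st in (15,):
  for k in range(0,360,st):
    A=np.radians(k);B=np.radians(k+st); print(k,(4.5*(np.cos(B)-np.cos(A))).round(2),(4.5*(np.sin(B)-np.sin(A))).round(2))"
```

```text
clock: 3.55
position: [0.4867, 0.2201, 0.1596]
tcp_rot: [0.0, 0.059, 0.998, 0.001]
wrist_force: [1.3, 6.3, 3.6]
grip_width: 0.0192
tcp [0.4867 0.2201 0.1596] shift cm [ 0.04 -0.09  0.06] jaw heading from y deg (ccw) -6.82 z [ 0.0011  0.0017 -1.    ] xax [-0.993  0.119 -0.001]
0 -0.15 1.16
15 -0.45 1.09
30 -0.72 0.93
45 -0.93 0.72
60 -1.09 0.45
75 -1.16 0.15
90 -1.16 -0.15
105 -1.09 -0.45
120 -0.93 -0.72
135 -0.72 -0.93
150 -0.45 -1.09
165 -0.15 -1.16
180 0.15 -1.16
195 0.45 -1.09
210 0.72 -0.93
225 0.93 -0.72
240 1.09 -0.45
255 1.16 -0.15
270 1.16 0.15
285 1.09 0.45
300 0.93 0.72
315 0.72 0.93
330 0.45 1.09
345 0.15 1.16
```

```bash
python3 -m inch '[[[1.5,-0.15,1.16,0,0],[1.5,-0.45,1.09,0,0],[1.5,-0.72,0.93,0,0],[1.5,-0.93,0.72,0,0],[1.5,-1.09,0.45,0,0],[1.5,-1.16,0.15,0,0]]]'
cat >> h.py <<'E'
def crank():
    p,R,o=tcp(); v=p-L(0,.1,0); x,y=v@LX,v@LY
    print("crank deg",np.degrees(np.arctan2(y,-x)).round(1),"radius",np.hypot(x,y).round(4),"F",np.array(o["wrist_force"]).round(1),"w",o["grip_width"],"z",p[2],"heading"); to(p)
E
python3 -c "
from h import *
crank()"
```

```text
clock: 4.05
position: [0.5366, 0.2593, 0.1596]
tcp_rot: [-0.0, 0.059, 0.998, 0.0]
wrist_force: [-2.7, -2.5, 6.4]
grip_width: 0.0189
crank deg 90.3 radius 0.0459 F [-2.7 -2.5  6.4] w 0.018948218022745066 z 0.15961546510684632 heading
tcp [0.5366 0.2593 0.1596] shift cm [0. 0. 0.] jaw heading from y deg (ccw) -6.8 z [-1.e-04  5.e-04 -1.e+00] xax [-0.993  0.118  0.   ]
```

```bash
python3 -m inch '[[[1.5,-1.16,-0.15,0,0],[1.5,-1.09,-0.45,0,0],[1.5,-0.93,-0.72,0,0],[1.5,-0.72,-0.93,0,0],[1.5,-0.45,-1.09,0,0],[1.5,-0.15,-1.16,0,0],[1.5,0.15,-1.16,0,0],[1.5,0.45,-1.09,0,0],[1.5,0.72,-0.93,0,0],[1.5,0.93,-0.72,0,0],[1.5,1.09,-0.45,0,0],[1.5,1.16,-0.15,0,0]]]'; python3 -c "
from h import *
crank()
cam('scene','s2')"
```

```text
clock: 5.05
position: [0.5257, 0.1695, 0.1596]
tcp_rot: [0.001, 0.06, 0.998, 0.001]
wrist_force: [3.7, 10.8, -0.7]
grip_width: 0.0191
crank deg -90.5 radius 0.0445 F [ 3.7 10.8 -0.7] w 0.01906666205189121 z 0.15962183140549377 heading
tcp [0.5257 0.1695 0.1596] shift cm [0. 0. 0.] jaw heading from y deg (ccw) -6.86 z [ 0.0015  0.0018 -1.    ] xax [-0.993  0.119 -0.001]
```

View pics/s2.png

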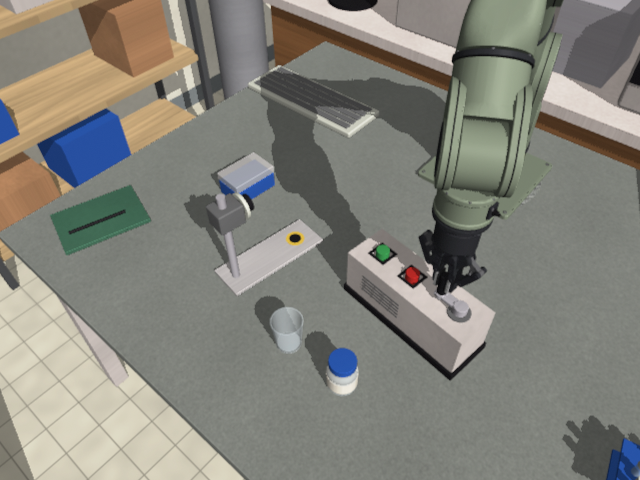

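The knob is now on the lift's -y side, near (447,290). Both caps, at (383,252) and (413,274), are starting to rise, and the force is small. I continue turning.

```bash
python3 -m inch '[[[1.5,1.16,0.19,0,0],[1.5,1.09,0.47,0,0],[1.5,0.93,0.72,0,0],[1.5,0.72,0.93,0,0],[1.5,0.45,1.09,0,0],[1.5,0.15,1.16,0,0],[1.5,-0.15,1.16,0,0],[1.5,-0.45,1.09,0,0],[1.5,-0.72,0.93,0,0],[1.5,-0.93,0.72,0,0],[1.5,-1.09,0.45,0,0],[1.5,-1.16,0.15,0,0]]]'; python3 -c "
from h import *
crank()"; python3 -m inch '[[[1.5,-1.16,-0.15,0,0],[1.5,-1.09,-0.45,0,0],[1.5,-0.93,-0.72,0,0],[1.5,-0.72,-0.93,0,0],[1.5,-0.45,-1.09,0,0],[1.5,-0.15,-1.16,0,0],[1.5,0.15,-1.16,0,0],[1.5,0.45,-1.09,0,0],[1.5,0.72,-0.93,0,0],[1.5,0.93,-0.72,0,0],[1.5,1.09,-0.45,0,0],[1.5,1.16,-0.15,0,0]]]'; python3 -c "
from h import *
crank()"
```

```text
clock: 6.1
position: [0.5367, 0.2595, 0.1594]
tcp_rot: [-0.0, 0.059, 0.998, -0.001]
wrist_force: [-4.0, -10.4, 12.4]
grip_width: 0.0192
crank deg 90.3 radius 0.0462 F [ -4.  -10.4  12.4] w 0.01921687017911007 z 0.15943855641623522 heading
tcp [0.5367 0.2595 0.1594] shift cm [0. 0. 0.] jaw heading from y deg (ccw) -6.82 z [-0.001  -0.0016 -1.    ] xax [-0.993  0.119  0.001]
clock: 7.1
position: [0.5259, 0.1697, 0.1595]
tcp_rot: [0.0, 0.06, 0.998, -0.0]
wrist_force: [3.0, 2.7, 7.1]
grip_width: 0.0188
crank deg -90.6 radius 0.0444 F [3.  2.7 7.1] w 0.018781604323351277 z 0.15951707081180247 heading
tcp [0.5259 0.1697 0.1595] shift cm [0. 0. 0.] jaw heading from y deg (ccw) -6.9 z [ 6.e-04 -1.e-04 -1.e+00] xax [-0.993  0.12  -0.001]
```

```bash
python3 -m inch '[[[1.5,1.16,0.15,0,0],[1.5,1.09,0.45,0,0],[1.5,0.93,0.72,0,0],[1.5,0.72,0.93,0,0],[1.5,0.45,1.09,0,0],[1.5,0.15,1.16,0,0],[1.5,-0.15,1.16,0,0],[1.5,-0.45,1.09,0,0],[1.5,-0.72,0.93,0,0],[1.5,-0.93,0.72,0,0],[1.5,-1.0,0.45,0,0],[1.5,-0.8,0.12,0,0]]]'; python3 -c "
from h import *
crank()"; python3 -m inch '[[[1.5,-0.3,0,0,0],[1.5,-0.2,0,0,0],[1.5,0,0,0,0]]]'; python3 -c "
from h import *
crank()"
```

```text
clock: 8.1
position: [0.5326, 0.2597, 0.1594]
tcp_rot: [-0.0, 0.06, 0.998, -0.001]
wrist_force: [-2.9, -4.8, 13.4]
grip_width: 0.0186
crank deg 85.2 radius 0.046 F [-2.9 -4.8 13.4] w 0.01857331152086655 z 0.15943887063460685 heading
tcp [0.5326 0.2597 0.1594] shift cm [0. 0. 0.] jaw heading from y deg (ccw) -6.84 z [-5.0e-04 -1.4e-03 -1.0e+00] xax [-0.993  0.119  0.   ]
clock: 8.35
position: [0.5371, 0.2592, 0.1595]
tcp_rot: [-0.0, 0.06, 0.998, -0.0]
wrist_force: [0.7, -2.7, 12.8]
grip_width: 0.0188
crank deg 90.9 radius 0.0459 F [ 0.7 -2.7 12.8] w 0.018818449656344223 z 0.15946799883880786 heading
tcp [0.5371 0.2592 0.1595] shift cm [0. 0. 0.] jaw heading from y deg (ccw) -6.85 z [-5.e-04 -3.e-04 -1.e+00] xax [-0.993  0.119  0.   ]
```

```bash
python3 -m inch '[[[1.5,-0.2,0,0,0],[1.5,-0.2,0,0,0],[1.5,0,0,0,0]]]'; python3 -c "
from h import *
crank();cam('scene','s3');cam('top','t3')"
```

```text
clock: 8.6
position: [0.5382, 0.2594, 0.1591]
tcp_rot: [-0.003, 0.059, 0.998, -0.001]
wrist_force: [-17.6, -1.2, 18.6]
grip_width: 0.019
crank deg 92.3 radius 0.0463 F [-17.6  -1.2  18.6] w 0.01901850677362034 z 0.15913108659596406 heading
tcp [0.5382 0.2594 0.1591] shift cm [0. 0. 0.] jaw heading from y deg (ccw) -6.77 z [-6.3e-03 -8.0e-04 -1.0e+00] xax [-0.993  0.118  0.006]
```

View pics/s3.png

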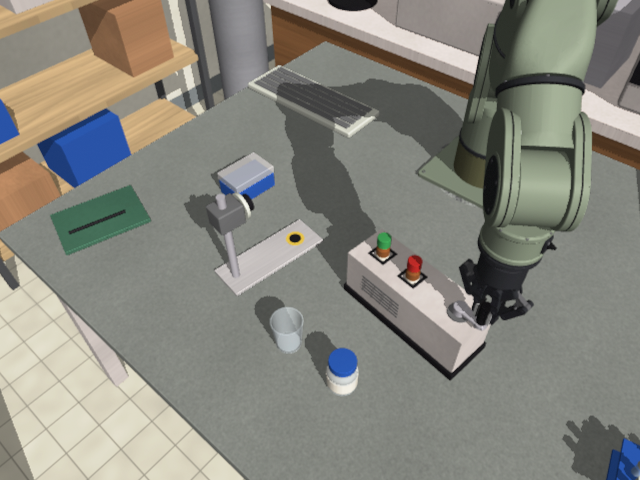

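The stop is reached: 17 N of resistance, angle about 810°. The red cap at (413,263) and the green cap at (384,240) stand well above the block. I let go and move over the red vial.

```bash
python3 -m inch '[[[1.5,0.15,0,0,0],[1.5,0,0,0,0],[4.5,0,0,0,0],[8.54,0,0,0,0],[8.54,0,0,0,0],[8.54,0,0,0,0],[8.54,0,0,0,0],[8.54,0,0,-1,0],[8.54,0,0,-2.5,0],[8.54,0,0,-3,0],[8.54,0,0,-2,0],[8.54,0,0,0,0]]]'; python3 -c "
from h import *
to(L(0,-.015,.225))
s=cam('scene','s4');t=cam('top','t4')
for lo,hi in(((0,150,80),(6,255,255)),((45,120,60),(75,255,255))):
  for c in(s,t): print(blobs(c['img'],lo,hi,60)[1])
for c in(s,t): print(proj(c,L(0,-.015,.175)),proj(c,L(0,-.095,.175)))"
```

```text
clock: 9.7
position: [0.5406, 0.2589, 0.2489]
tcp_rot: [0.003, 0.06, 0.998, 0.002]
wrist_force: [-0.1, 0.0, -0.1]
grip_width: 0.0856
tcp [0.5406 0.2589 0.2489] shift cm [  0.47 -16.11   2.34] jaw heading from y deg (ccw) -6.87 z [ 0.0052  0.0028 -1.    ] xax [-0.993  0.12  -0.005]
[([407, 255, 15, 18, 212], [414.1, 263.7])]
[([212, 268, 14, 14, 155], [218.5, 274.2])]
[([377, 233, 14, 16, 182], [383.7, 240.5])]
[([254, 273, 14, 14, 160], [260.5, 279.6])]
[415.09311804 259.98691122] [384.17880671 237.13755733]
[218.45518364 273.85347955] [260.90299568 279.09485586]
```

View pics/t4.png

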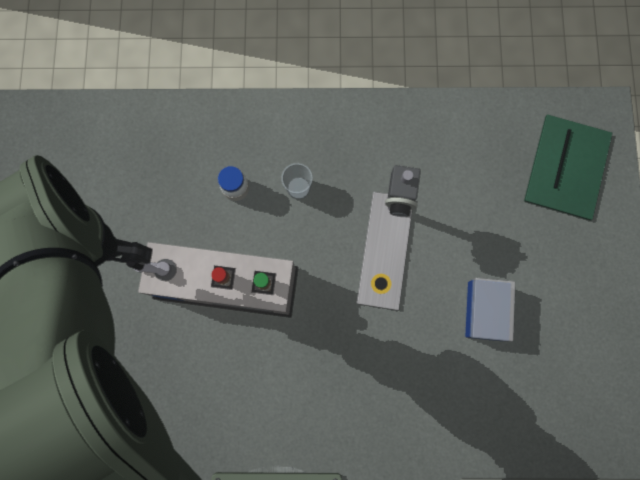

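```bash
python3 -m inch '[[[6.5,0.1,-2,0,0],[6.5,0.1,-3.5,0,0],[6.5,0.1,-3.5,0,0],[6.5,0.1,-3.5,0,0],[6.5,0.07,-2.6,0,0],[6.5,0,-1,0,0],[6.5,0,0,0,0],[6.5,0,0,0,0],[6.5,0,0,0,0]]]'; python3 -c "
from h import *
to(L(0,-.015,.131))"
```

```text
clock: 10.55
position: [0.5155, 0.1003, 0.244]
tcp_rot: [-0.0, 0.059, 0.998, 0.0]
wrist_force: [0.3, -0.0, -0.4]
grip_width: 0.0651
tcp [0.5155 0.1003 0.244 ] shift cm [-0.14 -0.06 11.3 ] jaw heading from y deg (ccw) -6.78 z [-6.e-04  5.e-04 -1.e+00] xax [-0.993  0.118  0.001]
```

```bash
python3 -m inch '[[[6.5,-0.14,-0.06,0,0],[6.5,0,0,2,0],[6.5,0,0,2.5,0],[6.5,0,0,2.5,0],[6.5,0,0,2,0],[6.5,0,0,1.5,0],[6.5,0,0,0.7,0],[6.5,0,0,0,0],[6.5,0,0,0,0]]]'; python3 -c "
from h import *
to(L(0,-.015,.131))
cam('scene','s5')
i=cv2.imread('pics/s5.png')[200:320,350:500];cv2.imwrite('pics/s5z.png',cv2.resize(i,None,fx=5,fy=5,interpolation=2))"
```

```text
clock: 11.3
position: [0.5171, 0.0987, 0.1327]
tcp_rot: [0.0, 0.06, 0.998, 0.0]
wrist_force: [-0.8, 0.6, 0.3]
grip_width: 0.0649
tcp [0.5171 0.0987 0.1327] shift cm [0.04 0.09 0.17] jaw heading from y deg (ccw) -6.83 z [ 1.e-04  0.e+00 -1.e+00] xax [-0.993  0.119 -0.   ]
```

View pics/s5z.png

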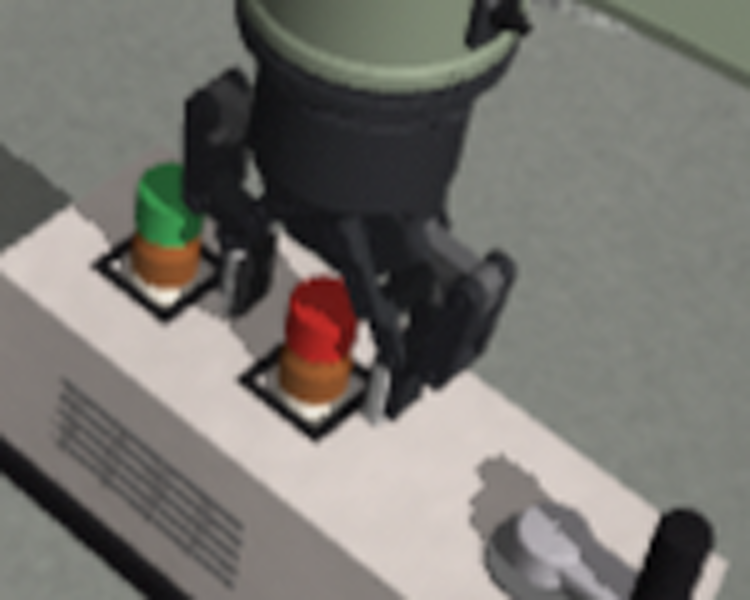

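The red vial is between the pads, and the green one is clear outside the left finger. I grip it and draw it straight up.

```bash
python3 -m inch '[[[2,0.04,0.09,0,0],[2,0,0,0,0],[2,0,0,0,0],[2,0,0,0,0],[2,0,0,0,0],[2,0,0,0,0],[2,0,0,0,0],[2,0,0,0,0]]]' 40;  python3 -c "
from h import *
to(L(0,-.015,.131))"
```

```text
clock: 12.02
position: [0.5169, 0.0992, 0.1327]
tcp_rot: [0.0, 0.06, 0.998, 0.0]
wrist_force: [-0.1, 0.8, 6.1]
grip_width: 0.0272
tcp [0.5169 0.0992 0.1327] shift cm [0.02 0.04 0.17] jaw heading from y deg (ccw) -6.86 z [ 8.e-04  1.e-04 -1.e+00] xax [-0.993  0.119 -0.001]
```

```bash
python3 -m inch '[[[2,0,0,-0.3,0],[2,0,0,-0.8,0],[2,0,0,-1.2,0],[2,0,0,-1.5,0],[2,0,0,-1.5,0],[2,0,0,-1.5,0],[2,0,0,-1.2,0],[2,0,0,-0.8,0],[2,0,0,-0.4,0],[2,0,0,0,0],[2,0,0,0,0]]]';  python3 -c "
from h import *
to(L(.0755,-.015,.151))
cam('scene','s6');cam('top','t6')"
```

```text
clock: 12.93
position: [0.5165, 0.0991, 0.224]
tcp_rot: [-0.0, 0.06, 0.998, -0.0]
wrist_force: [-0.7, 1.3, -0.8]
grip_width: 0.027
tcp [0.5165 0.0991 0.224 ] shift cm [-7.58  0.04  7.3 ] jaw heading from y deg (ccw) -6.86 z [-5.e-04 -2.e-04 -1.e+00] xax [-0.993  0.119  0.   ]
```

View pics/s6.png

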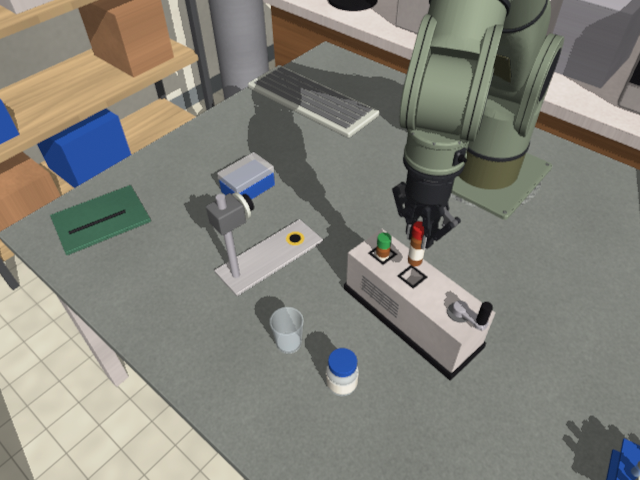

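The vial is out of its well, with its cap at (418,228) and base at (414,265). The tool can't be tilted by commands, so I'll pivot the vial in the pads instead. I'll push its lower half gently against the lift's rear top edge, which kicks the base towards +x.

```bash
python3 -m inch '[[[2,-1,0,0,0],[2,-2,0,0,0],[2,-2,0,0,0],[2,-2,0,0,0],[2,-1,0,0,0],[2,0,0,0,0],[2,0,0,1,0],[2,0,0,2,0],[2,0,0,2,0],[2,0,0,1.5,0],[2,0,0,0.8,0],[2,0,0,0,0]]]';  python3 -c "
from h import *
to(L(.0635,-.015,.151))
cam('scene','s7');cam('top','t7')
i=cv2.imread('pics/s7.png')[180:330,340:520];cv2.imwrite('pics/s7z.png',cv2.resize(i,None,fx=4,fy=4,interpolation=2))"
```

```text
clock: 14.03
position: [0.595, 0.0896, 0.1498]
tcp_rot: [-0.001, 0.06, 0.998, -0.0]
wrist_force: [0.5, -0.3, -0.9]
grip_width: 0.0273
tcp [0.595  0.0896 0.1498] shift cm [ 1.54  0.04 -0.12] jaw heading from y deg (ccw) -6.84 z [-2.7e-03 -5.0e-04 -1.0e+00] xax [-0.993  0.119  0.003]
```

View pics/s7z.png

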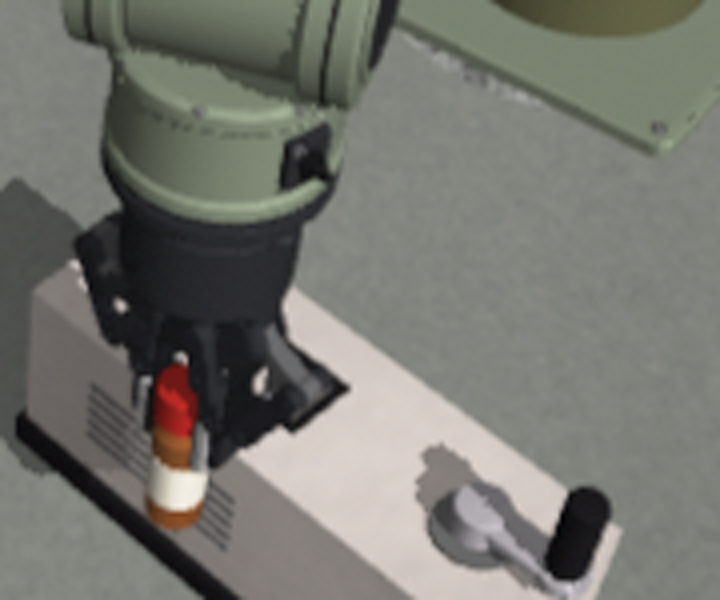

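View pics/t7.png

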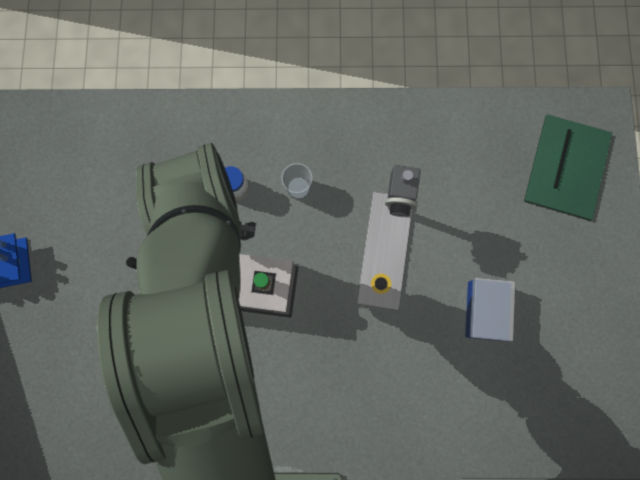

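```bash
python3 -m inch '[[[2,0.5,0,0,0],[2,0.6,0,0,0],[2,0.4,0,0,0],[2,0.3,0,0,0],[2,0.3,0,0,0],[2,0.3,0,0,0],[2,0.2,0,0,0],[2,0,0,0,0]]]' 20;  python3 -c "
from h import *
crank()
to(L(.0404,-.015,.150))
cam('scene','s8')
i=cv2.imread('pics/s8.png')[180:330,340:520];cv2.imwrite('pics/s8z.png',cv2.resize(i,None,fx=4,fy=4,interpolation=2))"
```

```text
clock: 14.8
position: [0.5712, 0.0927, 0.1524]
tcp_rot: [0.002, 0.06, 0.998, 0.0]
wrist_force: [6.5, -0.5, 3.3]
grip_width: 0.0271
crank deg -115.5 radius 0.1276 F [ 6.5 -0.5  3.3] w 0.0271412154282614 z 0.1523572997000537 heading
tcp [0.5712 0.0927 0.1524] shift cm [0. 0. 0.] jaw heading from y deg (ccw) -6.86 z [ 3.8e-03  3.0e-04 -1.0e+00] xax [-0.993  0.12  -0.004]
tcp [0.5712 0.0927 0.1524] shift cm [1.45 0.02 0.23] jaw heading from y deg (ccw) -6.86 z [ 3.8e-03  3.0e-04 -1.0e+00] xax [-0.993  0.12  -0.004]
```

View pics/s8z.png

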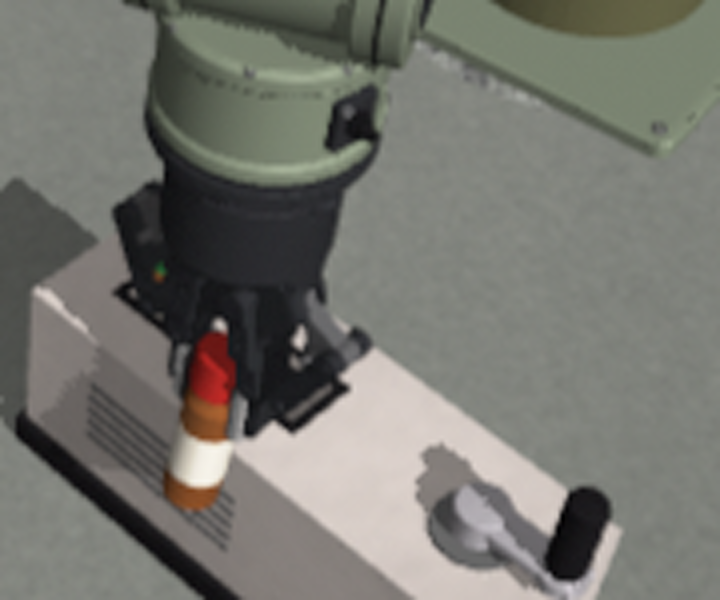

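It pivots with only about 6 N. The base at (387,303) has swung outwards while the cap stays between the pads. Continuing.

```bash
python3 -m inch '[[[2,0.3,0,0,0],[2,0.3,0,0,0],[2,0.3,0,0,0],[2,0.3,0,0,0],[2,0.2,0,0,0],[2,0.2,0,0,0],[2,0,0,0,0],[2,0,0,0,0]]]' 20;  python3 -c "
from h import *
print(tcp()[2]['wrist_force'])
to(L(.0404,-.015,.150))
cam('scene','s9')
i=cv2.imread('pics/s9.png')[180:330,340:520];cv2.imwrite('pics/s9z.png',cv2.resize(i,None,fx=4,fy=4,interpolation=2))"
```

```text
clock: 15.52
position: [0.555, 0.0946, 0.152]
tcp_rot: [0.001, 0.06, 0.998, 0.0]
wrist_force: [4.7, 0.4, 4.2]
grip_width: 0.0272
[4.70296487 0.38544292 4.20584588]
tcp [0.555  0.0946 0.152 ] shift cm [-0.18  0.03  0.2 ] jaw heading from y deg (ccw) -6.87 z [ 2.4e-03  2.0e-04 -1.0e+00] xax [-0.993  0.12  -0.002]
```

View pics/s9z.png

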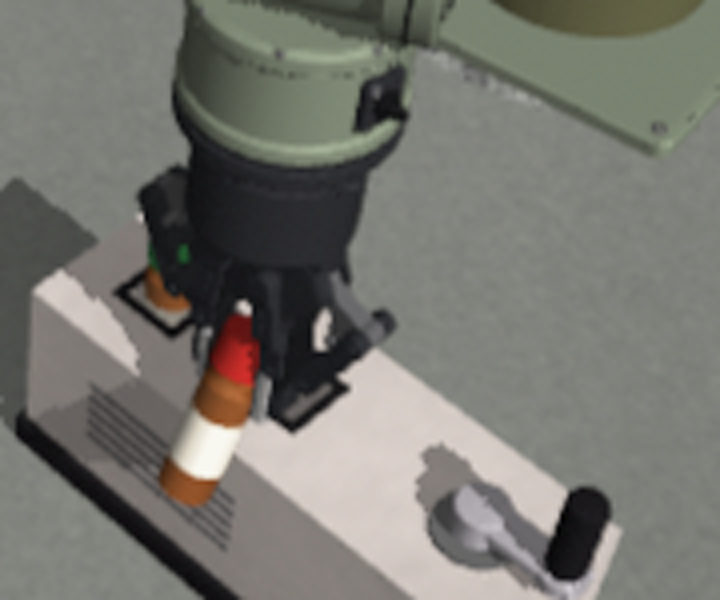

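```bash
cat >> h.py <<'E'
def tilt(c,n=None,box=None,save=None):
    p,R,o=tcp(); M=R.as_matrix(); n=M[:,1] if n is None else n
    hsv=cv2.cvtColor(c["img"],cv2.COLOR_BGR2HSV)
    am=cv2.inRange(hsv,np.array([6,140,60]),np.array([20,255,255])); rd=cv2.inRange(hsv,np.array([0,150,60]),np.array([5,255,255])); wh=cv2.inRange(c["img"],np.array([170,180,180]),np.array([255]*3))
    g=proj(c,p-M[:,2]*.019)
    z=np.zeros(am.shape,np.uint8); cv2.circle(z,(int(g[0]),int(g[1])),65,255,-1); am&=z; rd&=z
    k=np.ones((3,3),np.uint8); near=cv2.dilate(am,k,iterations=7)
    wh&=cv2.dilate(am,k,iterations=4)
    m=am|rd
    m=cv2.morphologyEx(m|wh,cv2.MORPH_CLOSE,k); nn,l,s,ce=cv2.connectedComponentsWithStats(m)
    i=1+np.argmax([s[j][4] for j in range(1,nn)]); m=((l==i)*255).astype(np.uint8)
    if save: 
        x,y,w,h=s[i][:4]; v=c["img"].copy(); v[m>0]=(v[m>0]//2+np.array([128,0,128])).astype(np.uint8); v=v[y-25:y+h+25,x-30:x+w+30]; cv2.imwrite(f"pics/{save}.png",cv2.resize(v,None,fx=5,fy=5,interpolation=0))
    return m,am,rd,wh,s[i],g
E
python3 - <<'E'
from h import *
c=cam("scene"); m,am,rd,wh,s,g=tilt(c,save="m9"); print(s,g)
E
```

```text
[388 259  18  31 372] [401.07351046 271.98330504]
```

View pics/m9.png

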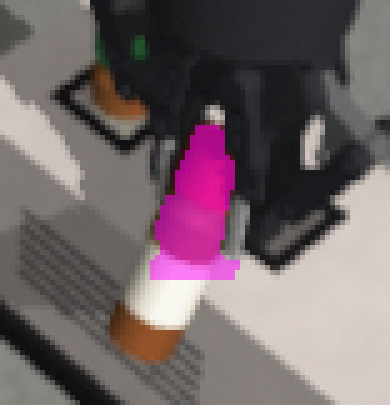

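```bash
cat >> h.py <<'E'
def tilt2(c,save=None,lens=None):
    """vial axis from label + lower amber: side edges fitted, axis rays cut with the plane through the TCP normal to the jaws"""
    p,R,o=tcp(); M=R.as_matrix(); n=M[:,1]
    hsv=cv2.cvtColor(c["img"],cv2.COLOR_BGR2HSV)
    am=cv2.inRange(hsv,np.array([6,140,50]),np.array([20,255,255])); wh=cv2.inRange(hsv,np.array([15,0,165]),np.array([45,60,255]))
    g=proj(c,p-M[:,2]*.019)
    z=np.zeros(am.shape,np.uint8); cv2.circle(z,(int(g[0]),int(g[1]+18)),32,255,-1); am&=z; wh&=z
    nn,l,s,ce=cv2.connectedComponentsWithStats(am)
    j=max([j for j in range(1,nn) if s[j][4]>25],key=lambda j:ce[j][1]); lo=((l==j)*255).astype(np.uint8)
    nn,l,s,ce2=cv2.connectedComponentsWithStats(wh)
    cand=[k for k in range(1,nn) if s[k][4]>30]; k=min(cand,key=lambda k:np.linalg.norm(ce2[k]-ce[j])); lab=((l==k)*255).astype(np.uint8)
    m=cv2.morphologyEx(lo|lab,cv2.MORPH_CLOSE,np.ones((3,3),np.uint8))
    ys,xs=np.nonzero(m); A=np.c_[xs,ys].astype(float)
    # side edges
    u=ce2[k]-ce[j]; u/=np.linalg.norm(u)
    for it in range(3):
        v=np.array([-u[1],u[0]]); a=(A-A.mean(0))@u; q=(A-A.mean(0))@v
        lim=np.percentile(a,[22,80]); bins=np.arange(lim[0],lim[1],1.0); mid=[]
        for b0 in bins:
            w=q[(a>=b0-.7)&(a<b0+.7)]
            if len(w)>4: mid.append((b0,(w.min()+w.max())/2,w.max()-w.min()))
        mid=np.array(mid); f=np.polyfit(mid[:,0],mid[:,1],1); u=u+f[0]*v; u/=np.linalg.norm(u)
    cen=A.mean(0)+v*f[1]
    P=[]
    for e in(-8,8):
        o_,d=ray(c,cen+u*e); P.append(o_+d*((p-o_)@n)/(d@n))
    ax=P[1]-P[0]; ax/=np.linalg.norm(ax)
    X=M[:,0]; th=np.degrees(np.arctan2(ax@-M[:,0],ax[2]))
    gp=p-M[:,2]*.019; off=(gp-P[0])-ax*((gp-P[0])@ax)
    # base end: lowest mask extent along axis
    print("lean (cap toward -tool x, deg)",th.round(2),"axis",ax.round(3),"grasp off axis mm",(off*1000).round(1),"width px",np.median(mid[:,2]),"widths",mid[:,2].round(0)[[0,-1]])
    if save:
        v_=c["img"].copy(); v_[m>0]=(v_[m>0]//2+np.array([128,0,128])).astype(np.uint8)
        x,y=map(int,cen); S=40; v_=cv2.resize(v_[y-S:y+S,x-S:x+S],None,fx=6,fy=6,interpolation=0)
        e=lambda t:tuple(int(w) for w in ((cen+u*t-[x-S,y-S]+.5)*6)); cv2.line(v_,e(-20),e(35),(0,255,0),1); cv2.imwrite(f"pics/{save}.png",v_)
    return th,ax,P
E
python3 - <<'E'
from h import *
c=cam("scene"); tilt2(c,save="m9b")
E
```

```text
lean (cap toward -tool x, deg) -41.45 axis [-0.658  0.079  0.749] grasp off axis mm [ 9.3 -1.1  8.3] width px 11.657932884236594 widths [13. 12.]
```

View pics/m9b.png

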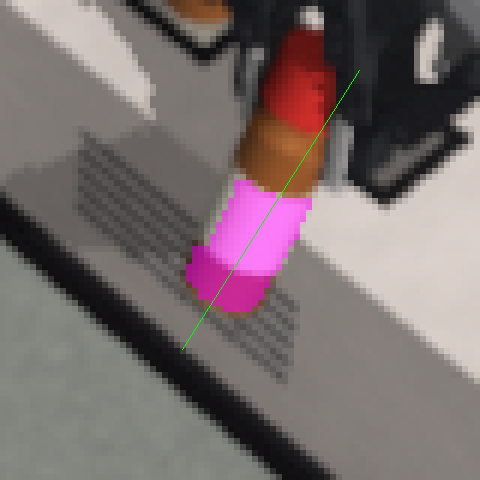

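```bash
sed -i 's/np.array(\[15,0,165\]),np.array(\[45,60,255\])/np.array([16,8,120]),np.array([45,80,255])/' h.py
python3 - <<'E'
from h import *
c=cam("scene"); tilt2(c,save="m9c")
print(cv2.cvtColor(c["img"],cv2.COLOR_BGR2HSV)[int(proj(c,tcp()[0])[1])+5,370:420:2].tolist())
E
```

```text
lean (cap toward -tool x, deg) -34.89 axis [-0.569  0.068  0.82 ] grasp off axis mm [ 3.1 -0.4  2.2] width px 13.40080402381326 widths [13. 14.]
[[12, 15, 83], [12, 16, 82], [9, 17, 104], [11, 19, 105], [11, 19, 105], [10, 22, 106], [11, 19, 105], [11, 19, 105], [15, 24, 107], [17, 32, 151], [12, 141, 121], [12, 178, 126], [12, 182, 140], [12, 181, 148], [12, 180, 152], [12, 180, 146], [10, 74, 83], [15, 4, 118], [150, 3, 101], [114, 41, 31], [120, 5, 48], [9, 17, 104], [13, 20, 90], [165, 15, 35], [0, 14, 53]]
```

View pics/m9c.png

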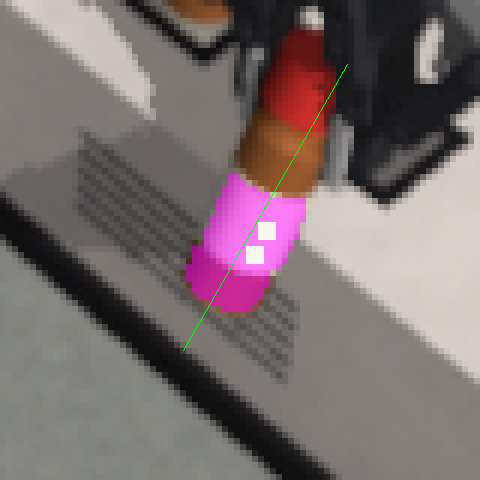

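```bash
python3 -m inch '[[[2,0,0,0,0],[2,-0.5,0,0,0],[2,-1,0,0,0],[2,-1.5,0,0,0],[2,-1.5,0,-1,0],[2,-1.5,0,-2,0],[2,-1,0,-2,0],[2,0,0,-1,0],[2,0,0,0,0],[2,0,0,0,0]]]' 40
python3 - <<'E'
from h import *
c=cam("scene",'s10'); t=cam("top",'t10'); tilt2(c,save="m10")
E
```

```text
clock: 16.55
position: [0.623, 0.0864, 0.2106]
tcp_rot: [-0.001, 0.06, 0.998, -0.0]
wrist_force: [0.2, -0.4, -1.1]
grip_width: 0.0271
lean (cap toward -tool x, deg) -154.74 axis [-0.425  0.05  -0.904] grasp off axis mm [-57.5   6.9  27.4] width px 13.508396853377084 widths [12.  8.]
```

View pics/m10.png

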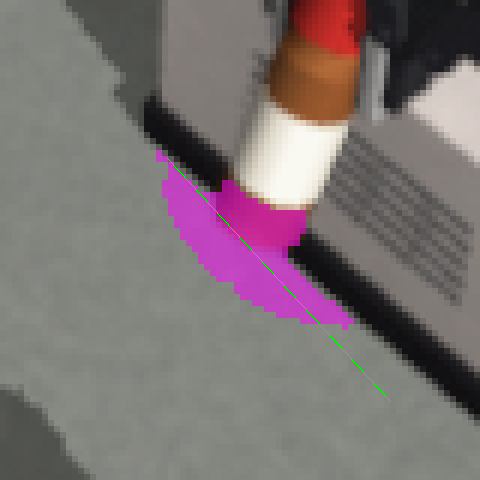

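View pics/t10.png

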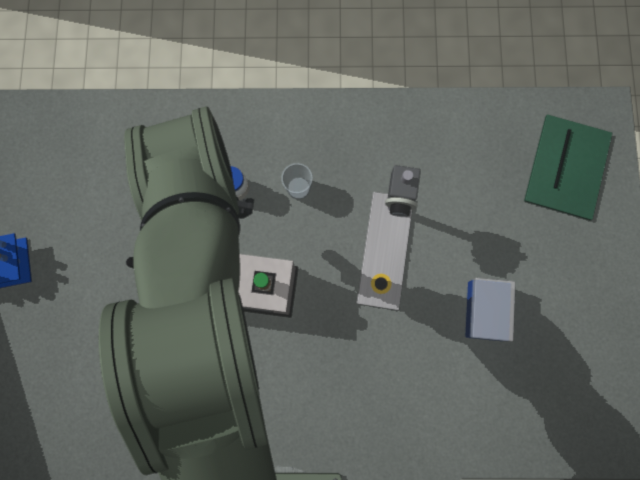

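```bash
sed -i 's/wh=cv2.inRange(hsv,np.array(\[16,8,120\]),np.array(\[45,80,255\]))/wh=cv2.inRange(hsv,np.array(WL),np.array([60,80,255]))/; s/def tilt2(c,save=None,lens=None)/def tilt2(c,save=None,WL=(14,0,150))/' h.py
python3 - <<'E'
from h import *
c=cam("scene"); 
for v in(140,150,160): tilt2(c,save="m10b%d"%v,WL=(14,0,v))
E
```

```text
lean (cap toward -tool x, deg) -30.43 axis [-0.502  0.061  0.863] grasp off axis mm [ 1.6 -0.2  0.9] width px 13.871678897114736 widths [15. 14.]
lean (cap toward -tool x, deg) -33.35 axis [-0.545  0.066  0.836] grasp off axis mm [ 4.2 -0.5  2.8] width px 13.415898952554802 widths [15. 13.]
lean (cap toward -tool x, deg) -32.45 axis [-0.532  0.064  0.845] grasp off axis mm [ 3.4 -0.4  2.2] width px 13.414014131201975 widths [15. 13.]
```

View pics/m10b150.png

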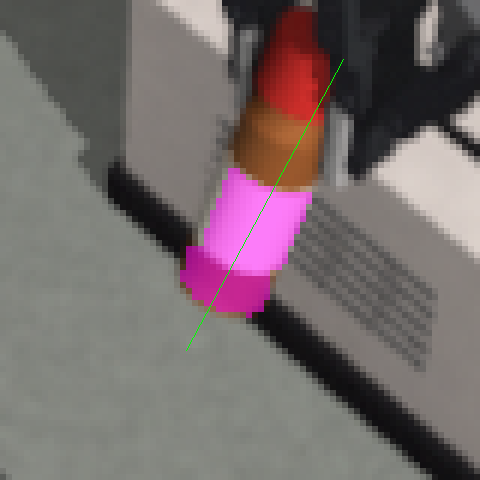

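```bash
cat >> h.py <<'E'
def ptgt(r=.024): return PRES+r*(-CX*.5+np.array([0,0,.866]))-np.array([0,0,.019])
E
python3 -c "
from h import *
to(ptgt());print(ptgt())"
```

```text
tcp [0.623  0.0863 0.2103] shift cm [  8.06 -31.56   0.88] jaw heading from y deg (ccw) -6.84 z [-1.9e-03 -4.0e-04 -1.0e+00] xax [-0.993  0.119  0.002]
[ 0.50543649 -0.21739522  0.201784  ]
```

```bash
python3 -m inch '[[[2,0.3,-1,-0.8,0],[2,0.7,-2.5,-0.8,0],[2,0.8,-3,0,0],[2,0.8,-3,0,0],[2,0.8,-3,0,0],[2,0.8,-3,0,0],[2,0.8,-3,0,0],[2,0.8,-3,0,0],[2,0.8,-3,0,0],[2,0.8,-3,0,0],[2,0.5,-2,0,0],[2,0,0,0,0]]]'; python3 -c "
from h import *
to(ptgt())"
```

```text
clock: 17.7
position: [0.5076, -0.2022, 0.2276]
tcp_rot: [-0.001, 0.063, 0.998, -0.001]
wrist_force: [0.5, 0.4, -0.6]
grip_width: 0.027
tcp [ 0.5076 -0.2022  0.2276] shift cm [ 0.02 -1.53  2.58] jaw heading from y deg (ccw) -7.19 z [-0.0013 -0.0024 -1.    ] xax [-0.992  0.125  0.001]
```

```bash
python3 -m inch '[[[2,0,-0.7,0.5,0],[2,0,-0.5,0.8,0.7],[2,0,-0.2,0.8,0.8],[2,0,0,0.5,0],[2,0,0,0,0],[2,0,0,0,0],[2,0,0,0,0]]]'; python3 -c "
from h import *
to(ptgt())
c=cam('scene','s11');t=cam('top','t11')
for v in(140,150,160): tilt2(c,save='m11%d'%v,WL=(14,0,v))"
```

```text
clock: 18.28
position: [0.5087, -0.2107, 0.2015]
tcp_rot: [0.0, 0.072, 0.997, -0.0]
wrist_force: [-0.2, -0.1, -0.5]
grip_width: 0.0272
tcp [ 0.5087 -0.2107  0.2015] shift cm [ 0.23 -0.71 -0.03] jaw heading from y deg (ccw) -8.31 z [ 2.e-04 -0.e+00 -1.e+00] xax [-0.989  0.145 -0.   ]
lean (cap toward -tool x, deg) -26.72 axis [-0.445  0.065  0.893] grasp off axis mm [-2.6  0.4 -1.3] width px 11.704044836705856 widths [11. 12.]
lean (cap toward -tool x, deg) -27.82 axis [-0.462  0.068  0.884] grasp off axis mm [-1.6  0.2 -0.9] width px 11.704636120705036 widths [11. 12.]
lean (cap toward -tool x, deg) -27.94 axis [-0.464  0.068  0.883] grasp off axis mm [-1.5  0.2 -0.8] width px 10.766398162799511 widths [11. 12.]
```

View pics/s11.png

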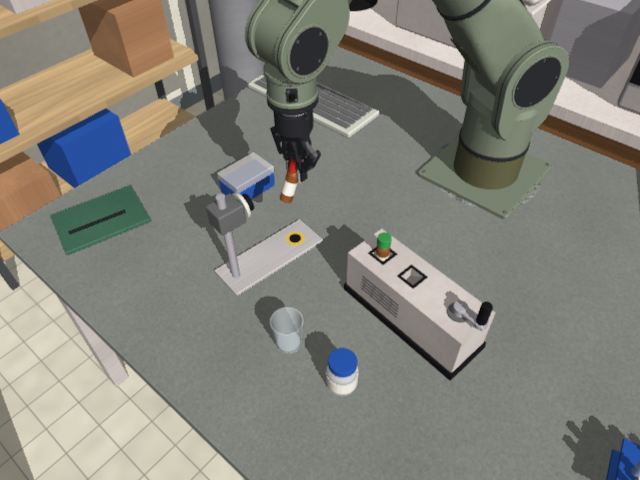

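View pics/t11.png

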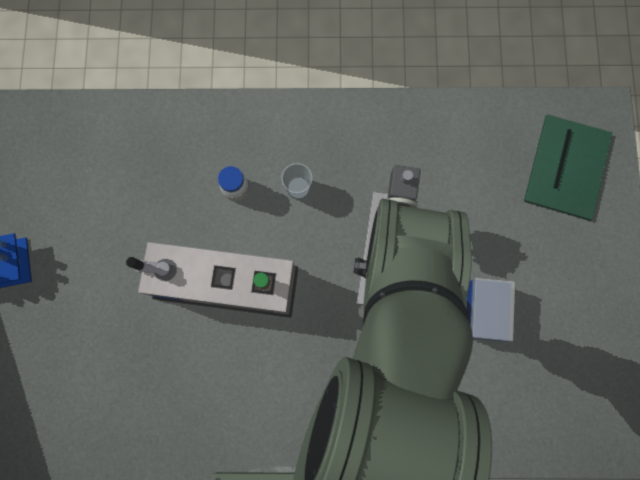

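The vial now leans over the mark, cap at (293,165) and base at (287,200) in the scene view. The arm hides it from the top camera. I trim the position and check the lean more carefully.

```bash
python3 -m inch '[[[2,0.2,-0.35,0,0.35],[2,0.05,-0.35,0,0],[2,0,0,0,0],[2,0,0,0,0],[2,0,0,0,0]]]'; python3 -c "
from h import *
to(ptgt())
c=cam('scene','s12')
for v in(140,150,160): tilt2(c,save='m12%d'%v,WL=(14,0,v))
p,R,o=tcp()
for lean in (25,30,35):
  a=np.radians(lean);ax=R.as_matrix()[:,0]*np.sin(a)+np.array([0,0,np.cos(a)]); g=p+np.array([0,0,.019])
  print(lean,'base',proj(c,g-ax*.0715).round(1),'top',proj(c,g+ax*.0235).round(1))
i=c['img'][140:220,250:330];cv2.imwrite('pics/s12z.png',cv2.resize(i,None,fx=7,fy=7,interpolation=0))"
```

```text
clock: 18.8
position: [0.505, -0.2177, 0.2014]
tcp_rot: [0.0, 0.076, 0.997, -0.0]
wrist_force: [-0.7, -0.5, -0.9]
grip_width: 0.0271
tcp [ 0.505  -0.2177  0.2014] shift cm [-0.04  0.04 -0.04] jaw heading from y deg (ccw) -8.71 z [ 1.e-04 -0.e+00 -1.e+00] xax [-0.988  0.151 -0.   ]
lean (cap toward -tool x, deg) -26.21 axis [-0.437  0.067  0.897] grasp off axis mm [-3.2  0.5 -1.6] width px 11.703265582227282 widths [11. 12.]
lean (cap toward -tool x, deg) -26.07 axis [-0.435  0.066  0.898] grasp off axis mm [-3.3  0.5 -1.6] width px 11.540524335892659 widths [11. 12.]
lean (cap toward -tool x, deg) -26.02 axis [-0.434  0.066  0.899] grasp off axis mm [-3.2  0.5 -1.6] width px 11.067630291198883 widths [11. 12.]
25 base [285.5 197.3] top [298.3 158.5]
30 base [283.4 197.5] top [299.  158.5]
35 base [281.4 197.5] top [299.6 158.6]
```

View pics/s12z.png

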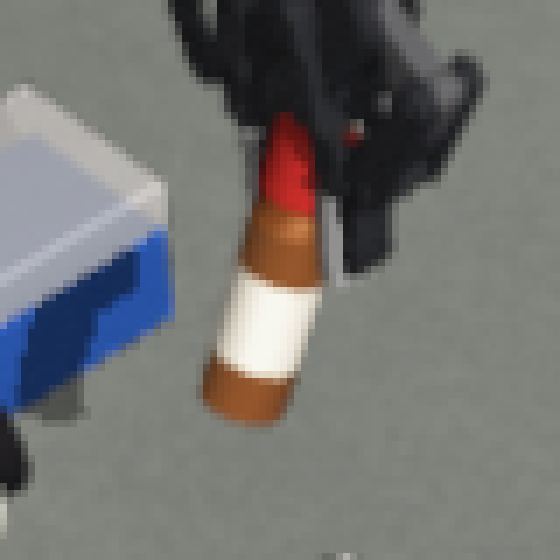

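View pics/m12150.png

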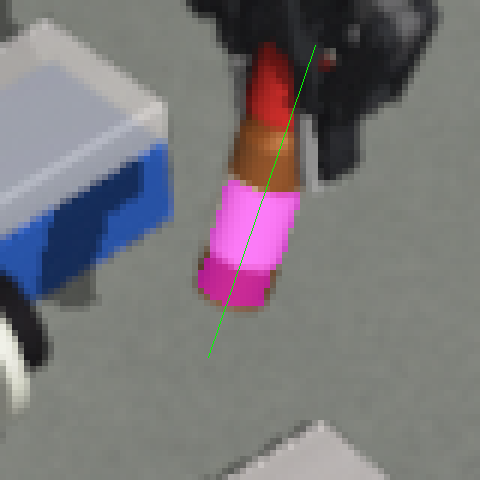

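The tilt plane is seen too obliquely here: 5° of lean shifts the base by only 2 px. I'll turn the tool about 39° so the scene camera sees the lean side-on, measure it, then turn back.

```bash
python3 -c "
from h import *
print(tcp()[2]['joint_positions'])"; python3 -m inch '[[[2,0.5,0,0,3],[2,1,0,0,6],[2,1,0,0,7],[2,0.5,0,0,7],[2,0,0,0,7],[2,0,0,0,6],[2,0,0,0,3],[2,0,0,0,0],[2,0,0,0,0],[2,0,0,0,0]]]'; python3 -c "
from h import *
to(ptgt())
c=cam('scene','s13')
for v in(140,150,160): tilt2(c,save='m13%d'%v,WL=(14,0,v))
p,R,o=tcp()
for lean in (25,30,35):
  a=np.radians(lean);ax=R.as_matrix()[:,0]*np.sin(a)+np.array([0,0,np.cos(a)]); g=p+np.array([0,0,.019])
  print(lean,'base',proj(c,g-ax*.0715).round(1),'top',proj(c,g+ax*.0235).round(1))
i=c['img'][130:230,240:340];cv2.imwrite('pics/s13z.png',cv2.resize(i,None,fx=6,fy=6,interpolation=0))"
```

```text
[ 0.4510702   0.70892975 -0.19407946  1.61726166  0.17061722  0.83199081
  1.60641556]
clock: 19.68
position: [0.4762, -0.2097, 0.2013]
tcp_rot: [0.0, 0.403, 0.915, -0.0]
wrist_force: [-0.0, -1.0, -1.0]
grip_width: 0.0271
tcp [ 0.4762 -0.2097  0.2013] shift cm [-2.54  1.64 -0.05] jaw heading from y deg (ccw) -47.57 z [-0. -0. -1.] xax [-0.675  0.738 -0.   ]
lean (cap toward -tool x, deg) -25.25 axis [-0.288  0.315  0.904] grasp off axis mm [-2.6  2.9 -1.8] width px 10.7824831924738 widths [10. 11.]
lean (cap toward -tool x, deg) -25.33 axis [-0.288  0.316  0.904] grasp off axis mm [-2.5  2.7 -1.8] width px 10.53978746900148 widths [10. 11.]
lean (cap toward -tool x, deg) -25.48 axis [-0.29   0.318  0.903] grasp off axis mm [-2.3  2.6 -1.6] width px 10.295416152252056 widths [10. 10.]
25 base [294.1 186.3] top [311.3 155.2]
30 base [291.6 185.4] top [312.2 155.5]
35 base [289.1 184.3] top [313.1 155.9]
```

View pics/m13150.png

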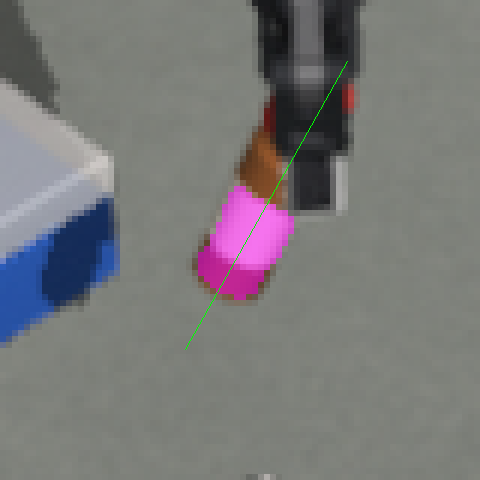

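View pics/s13z.png

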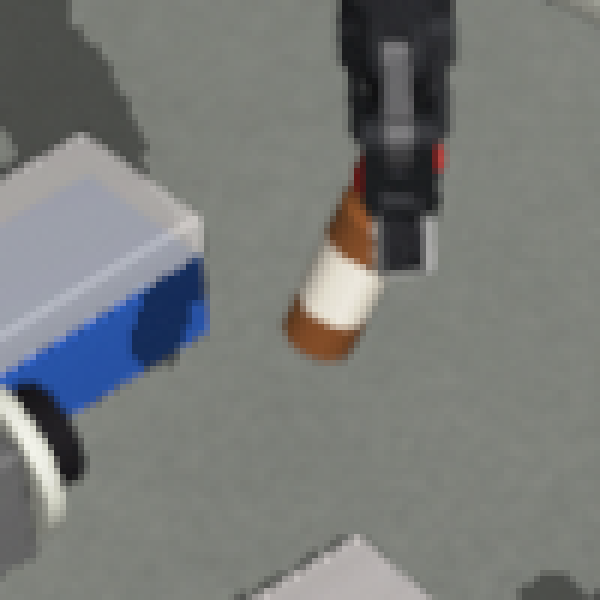

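```bash
cat >> h.py <<'E'
def tilt3(c,save=None,thr=18,a0=.30,a1=.85):
    """as tilt2, but foreground = Lab distance from the bench colour, x6 upsampled; slices between fractions a0..a1 of base->grasp distance"""
    p,R,o=tcp(); M=R.as_matrix(); n=M[:,1]; g3=p-M[:,2]*.019; g=proj(c,g3)
    S=6; H=70; x0,y0=int(g[0])-H,int(g[1])-H
    im=c["img"][y0:y0+2*H,x0:x0+2*H]; bg=np.median(cv2.cvtColor(im,cv2.COLOR_BGR2LAB).reshape(-1,3),axis=0)
    hs=cv2.cvtColor(im,cv2.COLOR_BGR2HSV); am=cv2.inRange(hs,np.array([6,140,50]),np.array([20,255,255]))
    nn,l,s,ce=cv2.connectedComponentsWithStats(am); j=max([j for j in range(1,nn) if s[j][4]>25 and np.linalg.norm(ce[j]-H)<45],key=lambda j:ce[j][1]); lo=ce[j]
    up=cv2.resize(im,None,fx=S,fy=S,interpolation=cv2.INTER_CUBIC); D=np.linalg.norm(cv2.cvtColor(up,cv2.COLOR_BGR2LAB).astype(float)-bg,axis=2)
    G=(g-[x0,y0]+.5)*S-.5; B=(lo+.5)*S-.5; u=(G-B)/np.linalg.norm(G-B); Ld=np.linalg.norm(G-B); base=B
    for it in range(4):
        v=np.array([-u[1],u[0]]); mid=[]
        for a_ in np.arange(-.1,a1-a0,.02)*Ld+0:
            q=np.arange(-60,61); pts=base+u*a_+np.outer(q,v); d=cv2.remap(D.astype(np.float32),pts[:,0].astype(np.float32).reshape(1,-1),pts[:,1].astype(np.float32).reshape(1,-1),1)[0]
            on=d>thr; i=60
            if not on[i]: continue
            lft=i
            while lft>0 and on[lft-1]: lft-=1
            r=i
            while r<120 and on[r+1 if r<120 else 120]:
                r+=1
                if r==120: break
            mid.append((a_,(q[lft]+q[r])/2,q[r]-q[lft]))
        mid=np.array(mid); w=np.median(mid[:,2]); ok=abs(mid[:,2]-w)<6; f=np.polyfit(mid[ok,0],mid[ok,1],1); base=base+v*f[1]; u=u+f[0]*v; u/=np.linalg.norm(u)
    v=np.array([-u[1],u[0]])
    pix=lambda t:((base+u*t)+.5)/S-.5+[x0,y0]
    P=[]
    for e in(-40,60):
        o_,d=ray(c,pix(e)); P.append(o_+d*((p-o_)@n)/(d@n))
    ax=P[1]-P[0]; ax/=np.linalg.norm(ax); off=(g3-P[0])-ax*((g3-P[0])@ax)
    lean=np.degrees(np.arctan2(ax@M[:,0],ax[2]))
    print("lean",lean.round(2),"slices",ok.sum(),"of",len(ok),"width px",(w/S).round(2),"grasp off axis mm",np.round((off@M[:,0])*1000,1),np.round(off[2]*1000,1),"rms",np.std(mid[ok,1]-np.polyval(f,mid[ok,0])).round(2))
    if save:
        vv=up.copy()
        for a_,m_,w_ in mid[ok]:
            for k in(-.5,0,.5): 
                pt=base+u*a_+v*(w_*k); cv2.circle(vv,(int(pt[0]),int(pt[1])),1,(255,0,255),-1)
        cv2.imwrite(f"pics/{save}.png",vv[250:700,150:700])
    return lean
E
python3 - <<'E'
from h import *
c=cam("scene")
for t in(10,14,18,25): tilt3(c,"m14",thr=t)
E
```

```text
lean 24.93 slices 23 of 33 width px 12.17 grasp off axis mm 4.1 -1.9 rms 1.39
lean 24.92 slices 21 of 33 width px 11.83 grasp off axis mm 4.1 -1.9 rms 1.51
lean 24.96 slices 19 of 33 width px 11.67 grasp off axis mm 4.1 -1.9 rms 0.74
lean 25.16 slices 20 of 32 width px 11.17 grasp off axis mm 3.9 -1.8 rms 0.7
```

View pics/m14.png

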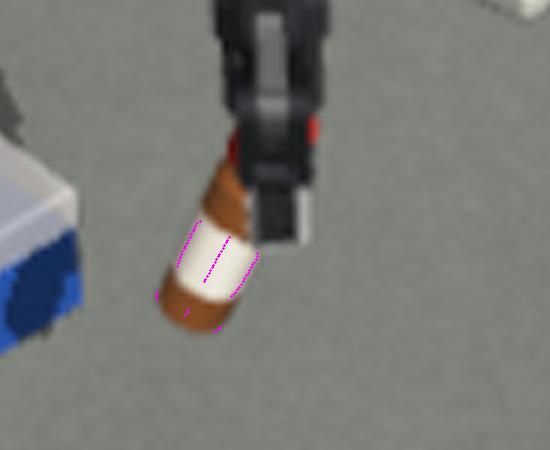

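Both measurements agree: the lean is about 25°, and the vial also slid about 4 mm in the pads, which explains the shortfall. I go back to the lift edge for a slightly deeper push with a longer lever.

```bash
python3 -m inch '[[[2,0,0,-1,-6],[2,0,0,-1.5,-7],[2,0,0,-1.5,-7],[2,0,0,-1,-7],[2,0,0,0,-7],[2,0,0,0,-6.7],[2,0,0,0,0],[2,0,0,0,0]]]'; python3 -c "
from h import *
to(L(.075,-.015,.25))"
```

```text
clock: 20.45
position: [0.476, -0.21, 0.2513]
tcp_rot: [-0.0, 0.063, 0.998, 0.0]
wrist_force: [0.7, 0.2, -0.6]
grip_width: 0.0273
tcp [ 0.476  -0.21    0.2513] shift cm [-7.66 31.25  0.13] jaw heading from y deg (ccw) -7.21 z [-1.e-04  2.e-04 -1.e+00] xax [-0.992  0.126  0.   ]
```

```bash
python3 -m inch '[[[2,-0.4,1.2,0,-0.3],[2,-0.7,3,0,0],[2,-0.7,3,0,0],[2,-0.7,3,0,0],[2,-0.7,3,0,0],[2,-0.7,3,0,0],[2,-0.7,3,0,0],[2,-0.7,3,0,0],[2,-0.7,3,0,0],[2,-0.7,3,0,0],[2,-0.7,2,0,0],[2,-0.3,1,0,0]]]'; python3 -m inch '[[[2,0,0,0,0],[2,0,0,0,0]]]'; python3 -c "
from h import *
to(L(.075,-.015,.161))"
```

```text
clock: 21.45
position: [0.5894, 0.0953, 0.2509]
tcp_rot: [-0.0, 0.058, 0.998, 0.001]
wrist_force: [0.5, 0.1, 0.2]
grip_width: 0.0274
clock: 21.62
position: [0.5889, 0.0911, 0.251]
tcp_rot: [-0.0, 0.059, 0.998, -0.0]
wrist_force: [0.2, -1.1, -0.7]
grip_width: 0.0269
tcp [0.5889 0.0911 0.251 ] shift cm [-0.24 -0.03  9.  ] jaw heading from y deg (ccw) -6.77 z [-5.e-04 -7.e-04 -1.e+00] xax [-0.993  0.118  0.   ]
```

```bash
python3 -m inch '[[[2,0,0,1.5,0],[2,0,0,2,0],[2,0,0,2,0],[2,0,0,2,0],[2,0,0,1.2,0],[2,0,0,0.3,0],[2,0,0,0,0]]]';  python3 -m inch '[[[2,0.6,0,0,0],[2,0.8,0,0,0],[2,0.8,0,0,0],[2,0.6,0,0,0],[2,0.4,0,0,0],[2,0.3,0,0,0],[2,0,0,0,0]]]' 20; python3 -c "
from h import *
print(tcp()[2]['wrist_force'])
to(L(.0495-.0208,-.015,.161))
c=cam('scene','s15');i=c['img'][180:330,340:520];cv2.imwrite('pics/s15z.png',cv2.resize(i,None,fx=4,fy=4,interpolation=2))"
```

```text
clock: 22.2
position: [0.5888, 0.09, 0.1611]
tcp_rot: [-0.0, 0.059, 0.998, -0.0]
wrist_force: [0.3, -0.4, -0.4]
grip_width: 0.0268
clock: 22.78
position: [0.5541, 0.0952, 0.1617]
tcp_rot: [0.0, 0.058, 0.998, 0.0]
wrist_force: [0.3, -0.3, 0.2]
grip_width: 0.0271
[ 0.31769869 -0.30526275  0.21993104]
tcp [0.5541 0.0952 0.1617] shift cm [ 0.89 -0.02  0.07] jaw heading from y deg (ccw) -6.71 z [ 3.e-04 -0.e+00 -1.e+00] xax [-0.993  0.117 -0.   ]
```

View pics/s15z.png

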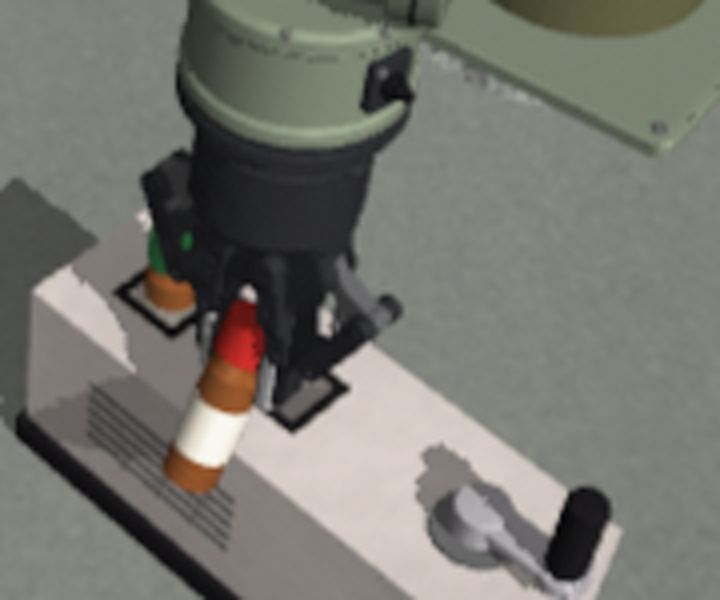

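```bash
python3 -m inch '[[[2,0.2,0,0,0],[2,0.1,0,0,0],[2,0,0,0,0]]]'; python3 -m inch '[[[2,0.2,0,0,0],[2,0,0,0,0]]]';python3 -m inch '[[[2,0.2,0,0,0],[2,0,0,0,0]]]'; python3 -m inch '[[[2,0.2,0,0,0],[2,0,0,0,0]]]'; python3 -c "
from h import *
to(L(.0495-.0208,-.015,.161))"
```

```text
clock: 23.08
position: [0.5517, 0.0955, 0.1614]
tcp_rot: [0.0, 0.059, 0.998, 0.0]
wrist_force: [3.2, -0.6, -1.2]
grip_width: 0.0269
clock: 23.25
position: [0.5498, 0.0957, 0.1615]
tcp_rot: [0.001, 0.059, 0.998, 0.0]
wrist_force: [5.2, 0.3, 1.8]
grip_width: 0.027
clock: 23.42
position: [0.5477, 0.096, 0.1615]
tcp_rot: [0.0, 0.059, 0.998, 0.0]
wrist_force: [4.4, -0.9, 3.0]
grip_width: 0.0268
clock: 23.58
position: [0.5457, 0.0962, 0.1615]
tcp_rot: [0.0, 0.059, 0.998, 0.0]
wrist_force: [4.3, -0.2, 1.8]
grip_width: 0.0269
tcp [0.5457 0.0962 0.1615] shift cm [ 0.04 -0.02  0.05] jaw heading from y deg (ccw) -6.71 z [ 7.e-04  0.e+00 -1.e+00] xax [-0.993  0.117 -0.001]
```

```bash
python3 -m inch '[[[2,0.1,0,0,0],[2,0,0,0,0],[2,0,0,0,0]]]'; python3 -m inch '[[[2,-0.4,0,0,0],[2,-1,0,0,0],[2,-1.4,0,-0.5,0],[2,-1,0,-2,0],[2,-0.5,0,-2.5,0],[2,0,0,-2,0],[2,0,0,-1,0],[2,0,0,0,0]]]' 40; python3 -c "
from h import *
to([.51,-.19,.24])"
```

```text
clock: 23.83
position: [0.5447, 0.0963, 0.1614]
tcp_rot: [0.0, 0.059, 0.998, -0.0]
wrist_force: [4.0, -0.1, 2.3]
grip_width: 0.0269
clock: 24.5
position: [0.5875, 0.0915, 0.2429]
tcp_rot: [0.001, 0.059, 0.998, 0.0]
wrist_force: [-0.1, -0.6, -1.1]
grip_width: 0.0271
tcp [0.5875 0.0915 0.2429] shift cm [  4.41 -28.86   0.27] jaw heading from y deg (ccw) -6.71 z [ 1.3e-03  5.0e-04 -1.0e+00] xax [-0.993  0.117 -0.001]
```

Now back over the camera foot, turning the tool side-on to the scene camera to measure.

```bash
python3 -m inch '[[[2,0.2,-1,0,0],[2,0.5,-3,0,0],[2,0.5,-3,0,0],[2,0.5,-3,0,0],[2,0.5,-3,0,0],[2,0.5,-3,0,0],[2,0.5,-3,0,0],[2,0.5,-3,0,0],[2,0.4,-3,0,0],[2,0.3,-2.5,0,0],[2,0,-1.3,0,0],[2,0,0,0,0]]]'; python3 -m inch '[[[2,0.5,0,1,6],[2,0.5,0,1,7],[2,0.5,0,1,7],[2,0.5,0,0.8,7],[2,0,0,0,7],[2,0,0,0,7],[2,0,0,0,0],[2,0,0,0,0],[2,0,0,0,0]]]'; python3 -c "
from h import *
to(ptgt())
c=cam('scene','s16')
for t in(10,18,25): tilt3(c,'m16',thr=t)
tilt2(c,save='m16b')
p,R,o=tcp()
for lean in (25,30,35):
  a=np.radians(lean);ax=R.as_matrix()[:,0]*np.sin(a)+np.array([0,0,np.cos(a)]); g=p+np.array([0,0,.019])
  print(lean,'base',proj(c,g-ax*.0715).round(1),'top',proj(c,g+ax*.0235).round(1))
i=c['img'][130:230,240:340];cv2.imwrite('pics/s16z.png',cv2.resize(i,None,fx=6,fy=6,interpolation=0))"
```

```text
clock: 25.5
position: [0.5082, -0.1928, 0.2402]
tcp_rot: [-0.001, 0.061, 0.998, -0.0]
wrist_force: [0.3, -0.2, -1.4]
grip_width: 0.0271
clock: 26.25
position: [0.4907, -0.1835, 0.203]
tcp_rot: [-0.0, 0.402, 0.916, 0.0]
wrist_force: [0.3, -0.4, -0.5]
grip_width: 0.0269
tcp [ 0.4907 -0.1835  0.203 ] shift cm [-3.49 -1.21  0.12] jaw heading from y deg (ccw) -47.43 z [-6.e-04  3.e-04 -1.e+00] xax [-0.676  0.736  0.001]
lean 28.2 slices 20 of 33 width px 12.33 grasp off axis mm 5.5 -2.9 rms 1.14
lean 28.5 slices 18 of 33 width px 11.83 grasp off axis mm 5.3 -2.9 rms 0.78
lean 29.17 slices 17 of 32 width px 11.5 grasp off axis mm 4.7 -2.6 rms 0.59
lean (cap toward -tool x, deg) -31.43 axis [-0.352  0.384  0.853] grasp off axis mm [-2.   2.2 -1.8] width px 11.100236322466213 widths [11. 11.]
25 base [298.3 194.3] top [316.1 163.1]
30 base [295.8 193.4] top [317.  163.4]
35 base [293.3 192.3] top [317.9 163.8]
```

View pics/m16.png

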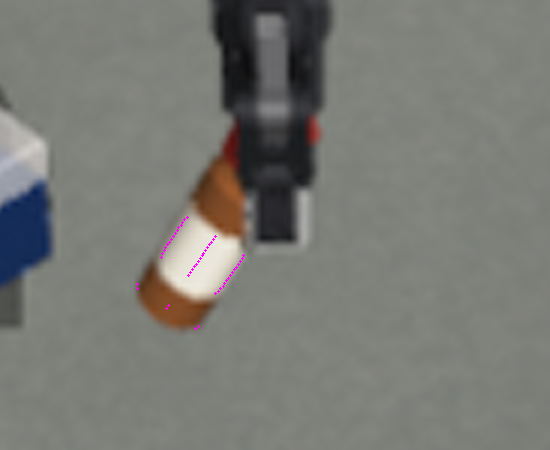

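View pics/s16.png

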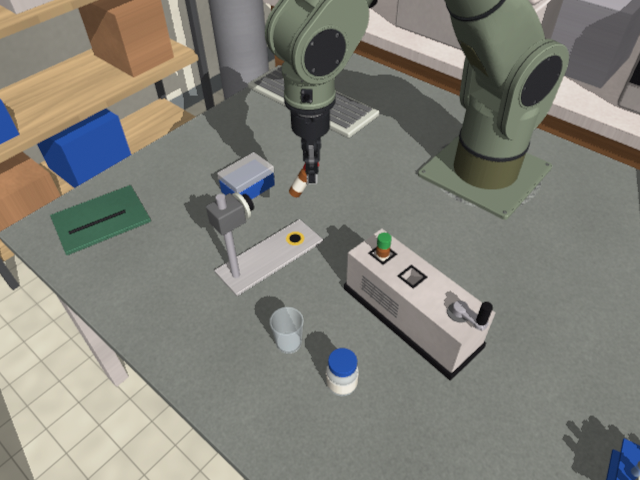

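```bash
cat >> h.py <<'E'
def centre(c,lean):
    """vial centre in world: lean given; base end seen in the image, axis in plane through TCP normal to jaws"""
    p,R,o=tcp(); M=R.as_matrix(); n=M[:,1]; X=M[:,0]; a_=np.radians(lean); ax=X*np.sin(a_)+np.array([0,0,np.cos(a_)]); g3=p-M[:,2]*.019
    hs=cv2.cvtColor(c["img"],cv2.COLOR_BGR2HSV); am=cv2.inRange(hs,np.array([6,110,50]),np.array([20,255,255]))
    g=proj(c,g3); z=np.zeros(am.shape,np.uint8); cv2.circle(z,(int(g[0]),int(g[1])),55,255,-1); am&=z
    nn,l,s,ce=cv2.connectedComponentsWithStats(am); j=max([j for j in range(1,nn) if s[j][4]>25],key=lambda j:ce[j][1]); ys,xs=np.nonzero(l==j); A=np.c_[xs,ys].astype(float)
    B0=g3-ax*.0715; e1=np.cross(ax,n)
    disc=np.array([B0+.014*(np.cos(t)*n+np.sin(t)*e1) for t in np.linspace(0,2*np.pi,72)])
    D=np.array([proj(c,q) for q in disc]); b0=proj(c,B0); u=proj(c,B0+ax*.03)-b0; u/=np.linalg.norm(u); v=np.array([-u[1],u[0]])
    du,dv=(D-b0)@u,(D-b0)@v
    ou=(A@u).min()-.4; vv=A@v; ov=(vv.min()+vv.max())/2
    bpx=u*(ou-du.min())+v*ov
    o_,d=ray(c,bpx); B=o_+d*((p-o_)@n)/(d@n); C=B+ax*.0475
    w=C-g3; print("lean",lean,"base px",bpx.round(1),"width obs/pred",np.ptp(vv)+1,np.ptp(dv).round(1),"centre",C.round(4),"rel grasp: toolx %.1f z %.1f mm"%(w@X*1000,w[2]*1000),"nominal %.1f %.1f"%(-24*np.sin(a_),-24*np.cos(a_)))
    return C
E
python3 -c "
from h import *
c=cam('scene')
for l in(27,29.5,32): centre(c,l)"
```

```text
lean 27 base px [294.  192.3] width obs/pred 12.34160377624778 12.9 centre [ 0.5028 -0.197   0.2056] rel grasp: toolx -17.8 z -16.6 mm nominal -10.9 -21.4
lean 29.5 base px [293.9 192.3] width obs/pred 12.385405835753545 12.9 centre [ 0.5016 -0.1957  0.2047] rel grasp: toolx -16.1 z -17.5 mm nominal -11.8 -20.9
lean 32 base px [293.9 192.3] width obs/pred 12.401585619248635 12.9 centre [ 0.5005 -0.1945  0.2037] rel grasp: toolx -14.4 z -18.5 mm nominal -12.7 -20.4
```

```bash
python3 -m inch '[[[2,0,0,0,-6],[2,0,0,0,-7],[2,0,0,0,-7],[2,0,0,0,-7],[2,0,0,0,-7],[2,0,0,0,-4.8],[2,0,0,0,0],[2,0,0,0,0],[2,0,0,0,0]]]'; python3 -c "
from h import *
to(ptgt())
c=cam('scene')
for t in(10,18,25): tilt3(c,'m17',thr=t)
for l in(27,29.5,32): centre(c,l)"
```

```text
clock: 27.1
position: [0.4908, -0.184, 0.2033]
tcp_rot: [-0.0, 0.079, 0.997, -0.0]
wrist_force: [0.2, -0.1, 0.1]
grip_width: 0.0271
tcp [ 0.4908 -0.184   0.2033] shift cm [-1.97 -3.07  0.15] jaw heading from y deg (ccw) -9.06 z [-1.e-04 -1.e-04 -1.e+00] xax [-0.988  0.157  0.   ]
lean 30.32 slices 21 of 33 width px 13.0 grasp off axis mm 4.2 -2.5 rms 0.89
lean 29.76 slices 22 of 33 width px 12.5 grasp off axis mm 4.5 -2.5 rms 1.29
lean 30.97 slices 25 of 33 width px 12.33 grasp off axis mm 3.7 -2.2 rms 0.95
lean 27 base px [297.8 199.8] width obs/pred 12.825180342915019 13.0 centre [ 0.5086 -0.1868  0.2064] rel grasp: toolx -18.0 z -15.9 mm nominal -10.9 -21.4
lean 29.5 base px [297.6 199.9] width obs/pred 12.909080002617145 13.0 centre [ 0.5073 -0.1866  0.2053] rel grasp: toolx -16.7 z -17.0 mm nominal -11.8 -20.9
lean 32 base px [297.4 200.1] width obs/pred 12.981095561194138 13.1 centre [ 0.506  -0.1864  0.2042] rel grasp: toolx -15.4 z -18.2 mm nominal -12.7 -20.4
```

The lean reads 28–31° side-on and 30–31° here. The vial's centre lies 16 mm towards the lens and 17 mm below the grasp point, so I place it using that measured offset.

```bash
python3 -c "
from h import *
to(PRES-.0163*CX-np.array([0,0,.0017]))"
```

```text
tcp [ 0.4908 -0.184   0.2033] shift cm [-1.54 -3.07  0.5 ] jaw heading from y deg (ccw) -9.03 z [-0.e+00 -2.e-04 -1.e+00] xax [-0.988  0.157  0.   ]
```

```bash
python3 -m inch '[[[2,-0.3,-0.6,0.1,-0.4],[2,-0.4,-0.8,0.1,0],[2,-0.4,-0.8,0.1,0],[2,-0.3,-0.6,0.1,0],[2,-0.14,-0.27,0.1,0],[2,0,0,0,0],[2,0,0,0,0],[2,0,0,0,0],[2,0,0,0,0]]]'; python3 -c "
from h import *
to(PRES-.0163*CX-np.array([0,0,.0017]))
c=cam('scene','s18');t=cam('top','t18')
for h in(10,18,25): tilt3(c,'m18',thr=h)
print(PRES);C=centre(c,30); print('err',(C-PRES)*1000, proj(c,PRES))
for nm,lo,hi in(('green',(45,120,60),(75,255,255)),('blue',(105,150,60),(120,255,255))): print([blobs(k['img'],lo,hi,60)[1] for k in(c,t)])"
```

```text
clock: 27.9
position: [0.5015, -0.2163, 0.1984]
tcp_rot: [0.0, 0.074, 0.997, -0.0]
wrist_force: [-0.2, -0.3, 0.4]
grip_width: 0.0271
tcp [ 0.5015 -0.2163  0.1984] shift cm [ 0.02 -0.05  0.01] jaw heading from y deg (ccw) -8.48 z [ 1.e-04 -0.e+00 -1.e+00] xax [-0.989  0.147 -0.   ]
lean 29.66 slices 29 of 33 width px 13.17 grasp off axis mm 4.7 -2.7 rms 0.58
lean 29.87 slices 27 of 33 width px 12.5 grasp off axis mm 4.4 -2.6 rms 0.6
lean 30.14 slices 25 of 33 width px 12.17 grasp off axis mm 4.2 -2.4 rms 0.69
[ 0.5173 -0.2192  0.2   ]
lean 30 base px [283.3 197.9] width obs/pred 12.699218041847246 12.9 centre [ 0.5178 -0.2188  0.1995] rel grasp: toolx -16.5 z -18.0 mm nominal -12.0 -20.8
err [ 0.53338259  0.35818497 -0.5284497 ] [291.00128415 178.31716688]
[[([377, 233, 14, 16, 180], [383.7, 240.5])], [([254, 273, 14, 14, 158], [260.5, 279.6])]]
[[([0, 100, 18, 44, 436], [5.8, 125.0]), ([38, 109, 93, 78, 4160], [85.9, 147.8]), ([240, 173, 34, 26, 348], [259.2, 186.7]), ([220, 181, 14, 14, 85], [225.1, 188.6]), ([328, 348, 29, 29, 644], [342.2, 362.1]), ([606, 439, 34, 41, 944], [623.6, 461.5])], [([218, 167, 25, 24, 451], [230.1, 178.3]), ([0, 234, 31, 54, 1311], [13.9, 261.3])]]
```

View pics/s18.png

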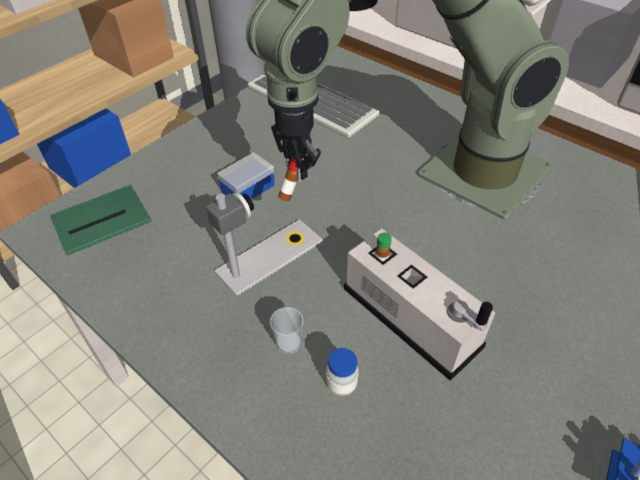

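View pics/t18.png

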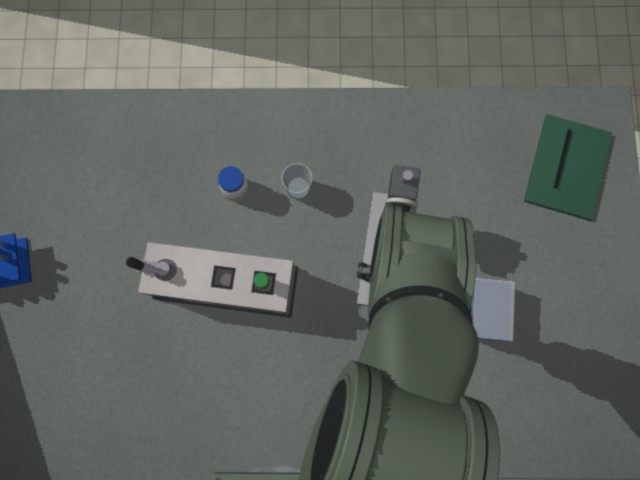

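The vial at (290,180) leans with its base towards the lens. Its measured centre is within 1 mm of the presenting spot and the lean is about 30°. The green vial, jar and tip box give the same pixels as before, the crank knob still sits on the lift's +y side at (134,263) in the top view, and the beaker at (297,180) looks unmoved. Handing in.

```bash
python3 -c "
from h import *
o=robot.get_obs();print(o['clock'],np.abs(o['joint_velocities']).max(),o['wrist_force'],o['grip_width'])
print(robot.hand_in())"
```

```text
28.0 0.0028520725688527693 [-0.60570662  0.13585655 -1.15684333] 0.026902686930453935
the job is handed in; nothing more can be done
None
```

I wound the crank clockwise through 2¼ turns to its stop, drew the red-capped vial straight up out of its well, and handed the job in at 28.0 s with the vial held at the presenting spot. Tool moves can't tilt the gripper, so I got the lean by pivoting the vial in the pads, pressing its lower half against the lift's rear top edge at about 4–7 N.

**First push fell short:** it gave only about 25°, because the vial also slid about 4 mm in the pads. I pushed a second time and placed the vial using its measured offset from the grasp point.

**Last checks:**
- **Lean:** 29.7–30.1° at the final pose. Side-on readings just before ranged from 28.2° to 31.4° depending on the method, so call it 30° give or take 2°.
- **Position:** the vial's centre measured within 1 mm of the presenting spot, with camera calibration good to about 2 mm. This comes from the scene camera alone, since the arm hid the vial from the top view.
- **Stillness:** the arm was at rest, the vial was held only in the gripper at 40 N, and contact force was about 1 N.
- **Everything else:** the lift is up with the crank at its stop. The green vial and jar show no change in the images. The tip box is unchanged in the scene view, and the beaker I checked only by eye.

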